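# Clear the reject tray and gauge a set of spacers

## Task

Pick up the scoop tray and tip the rejected round plugs out of it into the scrap bin, then set the empty tray back in the middle of its mat. Next stand all the spacer blocks on the bench caliper in one row, thickness along the opening direction, and close the sliding jaw gently with its sprung thumb piece until the whole row is held between the jaws, pausing for half a second with the jaw still square and not pushed out of true. Finally open the caliper, lay all the spacers side by side on the floor of the tray on its mat, and leave the caliper fully shut.

Things in the scene. Friction and masses are not known exactly. Their poses are not given: they have to be found in the camera images.
- mat: Flat rubber mat fixed to the bench, 190 x 170 x 2 mm, the tray's place. Origin at its centre on the bench; x along its 190 mm length.
- tray: Loose grey scoop tray, 136 x 124 mm, floor 3 mm, side walls 18 mm high, 0.2 kg. Origin at the centre of its underside; x points from front to back, z up. The front (x -68 mm) has no wall, only a ramp rising 8 mm over the last 17 mm. Smooth inside: parts start to slide at about 15 degrees of tilt and leave over the ramp by about 50. Free floor: x -50 to +62 mm, y -56 to +56 mm.
- tray_grip (a point): Grip point on the tray's upright black rubber tab, which stands at the middle of its back wall (73 mm behind the tray's origin, 52 mm above its underside). The tab is 10 mm thick along the tray's x, 60 mm wide along its y, and reaches 70 mm above the tray's underside. Axes as the tray's.
- bin: Fixed open steel scrap bin, 124 mm (its x) by 190 mm (its y), 63 mm high over the rim, 4 mm walls. Origin at the centre of its underside.
- gauge_zero (a point): Zero point of the fixed bench caliper: middle of the fixed jaw's face, on top of the base plate (10 mm above the bench; x -36 to +226 mm, y -75 to +75 mm of this frame). x points from the fixed to the sliding jaw, y to the beam, z up. Jaws 52 mm wide (y -26 to +26 mm), 30 mm high, the fixed one 16 mm thick. Beam at y 52 to 72 mm, 6 mm above the plate; an arm joins each jaw to it.
- jaw_face (a point): Middle of the sliding jaw's face, 15 mm above the base plate; axes as the caliper's. The jaw is 14 mm thick, its arm to the beam 17 mm above the plate. It is joined to the slide on the beam with a little sprung play.
- gauge_slide (a joint): Opening between the jaws in m: 0 shut, 0.13 fully open. Slide friction about 1 N; it stays where it is left.
- thumb (a joint): Deflection of the sprung thumb piece on the slide, m along the opening direction: 0 at rest, negative when pushed toward closing; 0.6 N per mm, stops at -0.02 and +0.02. It limits the measuring force: 7 to 9 N at -0.012 to -0.015; pushing past the stop cocks the jaw.
- thumb_grip (a point): Centre of the upper part of the black thumb piece that moves the slide (14 mm along the opening direction, 22 mm across; its top 14 mm above this point, free for 20 mm below). It stands over the beam, 62 mm to the side of the jaws' middle and, at rest, 32 mm behind the sliding jaw's face. Axes as the caliper's.
- jaw_tilt (a joint): Angle of the sliding jaw out of square, in rad, about its sprung pivot on the beam (30 N m/rad): 0 is square to the fixed jaw; grows by about 0.002 rad for each newton on the jaw's middle.
- spacer_0_mid (a point): Centre (15 mm above its underside) of an aluminium spacer block, 24 mm thick along its x, 46 mm wide along its y, 30 mm high, about 96 g, two bolt holes in its top. z is up as it stands.
- spacer_1_mid (a point): Centre (15 mm above its underside) of an aluminium spacer block, 26 mm thick along its x, 46 mm wide along its y, 30 mm high, about 104 g, two bolt holes in its top. z is up as it stands.
- spacer_2_mid (a point): Centre (15 mm above its underside) of an aluminium spacer block, 29 mm thick along its x, 46 mm wide along its y, 30 mm high, about 116 g, two bolt holes in its top. z is up as it stands.
- spacer_3_mid (a point): Centre (15 mm above its underside) of an aluminium spacer block, 32 mm thick along its x, 46 mm wide along its y, 30 mm high, about 128 g, two bolt holes in its top. z is up as it stands.
- reject_0_mid (a point): Centre of a rejected turned steel plug: 24 mm diameter, 28 mm high, necked to 20 mm over its upper 12 mm, 40 g; stands in the tray at the start, axis z.
- reject_1_mid (a point): Centre of a rejected turned steel plug: 24 mm diameter, 28 mm high, necked to 20 mm over its upper 12 mm, 40 g; stands in the tray at the start, axis z.
- reject_2_mid (a point): Centre of a rejected turned steel plug: 24 mm diameter, 28 mm high, necked to 20 mm over its upper 12 mm, 40 g; stands in the tray at the start, axis z.
Things that resemble listed ones, but are neither listed nor needed, are in the scene too. What is shaped like the part that bears spacer_2_mid but orange is not meant.

How it is judged:
On the way, in this order (a step that is already met when the one before it is completed fails the run):
1. the tray is lifted and tipped over the scrap bin (angle between tray's own z axis and vertical above 0.45 rad and height (world z) of tray above 0.05 m and horizontal distance between tray and bin below 0.2 m), for 0.1 s.
2. the rejects lie in the bin and the empty tray stands on its mat (x of reject_0_mid in the frame of bin between -0.062 and 0.062 m and y of reject_0_mid in the frame of bin between -0.095 and 0.095 m and z of reject_0_mid in the frame of bin between 0 and 0.06 m and x of reject_1_mid in the frame of bin between -0.062 and 0.062 m and y of reject_1_mid in the frame of bin between -0.095 and 0.095 m and z of reject_1_mid in the frame of bin between 0 and 0.06 m and x of reject_2_mid in the frame of bin between -0.062 and 0.062 m and y of reject_2_mid in the frame of bin between -0.095 and 0.095 m and z of reject_2_mid in the frame of bin between 0 and 0.06 m and horizontal distance between tray and mat below 0.04 m and angle between tray's own z axis and vertical below 0.08 rad and height (world z) of tray below 0.008 m), for 0.3 s.
3. all the spacers stand square in one row on the caliper and are held between its jaws, at least 1.5 N at either end, the sliding jaw within 0.03 rad of square (y of spacer_0_mid in the frame of gauge_zero between -0.025 and 0.025 m and x of each of spacer_0_mid, spacer_1_mid, spacer_2_mid, spacer_3_mid in the frame of gauge_zero above 0 m and z of each of spacer_0_mid, spacer_1_mid, spacer_2_mid, spacer_3_mid in the frame of gauge_zero below 0.024 m and x of each of spacer_0_mid, spacer_1_mid, spacer_2_mid, spacer_3_mid in the frame of jaw_face below 0 m and angle between the x axis of each of spacer_0_mid, spacer_1_mid, spacer_2_mid, spacer_3_mid and the x axis of gauge_zero, either way round below 0.07 rad and angle between each of spacer_0_mid, spacer_1_mid, spacer_2_mid, spacer_3_mid's own z axis and vertical below 0.07 rad and y of spacer_1_mid in the frame of gauge_zero between -0.025 and 0.025 m and y of spacer_2_mid in the frame of gauge_zero between -0.025 and 0.025 m and y of spacer_3_mid in the frame of gauge_zero between -0.025 and 0.025 m and (contact force between fixed_jaw and spacer_0 above 1.5 N or contact force between fixed_jaw and spacer_1 above 1.5 N or contact force between fixed_jaw and spacer_2 above 1.5 N or contact force between fixed_jaw and spacer_3 above 1.5 N) and (contact force between jaw_tilt and spacer_0 above 1.5 N or contact force between jaw_tilt and spacer_1 above 1.5 N or contact force between jaw_tilt and spacer_2 above 1.5 N or contact force between jaw_tilt and spacer_3 above 1.5 N) and value of joint jaw_tilt between -0.03 and 0.03 rad), for 0.3 s.
At the end, for the whole second after the job is handed in: all the spacers lie in the tray, none on top of another (centres less than 40 mm above the tray's underside); the tray stands level with its centre within 40 mm of the mat's; the rejects are in the bin; the caliper is shut to within 4 mm (all of step 2 and x of spacer_0_mid in the frame of tray between -0.066 and 0.066 m and y of spacer_0_mid in the frame of tray between -0.06 and 0.06 m and z of spacer_0_mid in the frame of tray between 0 and 0.04 m and x of spacer_1_mid in the frame of tray between -0.066 and 0.066 m and y of spacer_1_mid in the frame of tray between -0.06 and 0.06 m and z of spacer_1_mid in the frame of tray between 0 and 0.04 m and x of spacer_2_mid in the frame of tray between -0.066 and 0.066 m and y of spacer_2_mid in the frame of tray between -0.06 and 0.06 m and z of spacer_2_mid in the frame of tray between 0 and 0.04 m and x of spacer_3_mid in the frame of tray between -0.066 and 0.066 m and y of spacer_3_mid in the frame of tray between -0.06 and 0.06 m and z of spacer_3_mid in the frame of tray between 0 and 0.04 m and value of joint gauge_slide below 0.004 m); the robot touches nothing.
It fails at once if the sliding jaw is forced more than 0.06 rad out of square (value of joint jaw_tilt above 0.06 rad or value of joint jaw_tilt below -0.06 rad).
Of spacer_0, spacer_1, spacer_2, spacer_3 only 2 to 3 are there at a start; the rules pass over those that are not, and their reading is None.
At some moment in a run one of tray, spacer_0, spacer_1, spacer_2, spacer_3 may be knocked a few centimetres aside while the robot is not near it.
It also fails if it takes over 210 s, if anything falls off the work surface, if the arm or the gripper's body presses on something with over 40 N, if the wrist force passes 120 N, or if a joint passes its speed limit or range.

## Robot

A 6-joint arm with a two-finger parallel gripper is mounted at the origin on the work surface; the furniture and walls round the work are solid. World frame = base frame: x ahead of the robot, y to its left, z up, the work surface at z = 0. Lengths are in m, angles in rad, forces in N, time in s.
With the tool pointing down it reaches from about 0.375 to 0.975 m from the base axis. Payload 3.8 kg.
Tool frame: the origin (TCP) lies midway between the tips of the shut fingers; the grasp point (between the pads) lies 19 mm behind it; x points along the fingers, y is the direction in which the jaws open and shut, and the axes are right-handed (so a half turn about x gives the same grasp; the last joint's range is limited). The gripper opens to 85 mm and grips with 20 to 120 N. Pads are 22 mm wide; open, the fingers measure 114 mm over their backs; the gripper's body (76 mm by 85 mm) begins 54 mm behind the grasp point. The pads swing forward as they close: fully open they stand 13 mm farther back than shut.
Start: joints at [1.079, 0.264, 1.604, -0, 1.274, -0.037], TCP at [0.297, 0.606, 0.231] pointing down, gripper open.
Joint ranges: [-2.63, 2.63], [-0.94, 2.18], [0.31, 2.57], [-1.31, 4.45], [0, 2.66], [-2.55, 2.55]. Speed limits (rad/s): [2.57, 2.57, 3.14, 3.14, 3.14, 3.14].

## Interface

Orientations are given as a rotation vector (axis times angle).
In Python, from workcell import read_state, read_camera, get_calibration, finish_job gives the robot as it stands. The module is installed in compiled form; this text tells all that it offers.
- The arm moves only by the shell command python3 -m creep 'ROWS' [FORCE]. ROWS is JSON, a list of rows, each a list of 3 entries, a list of its own where there are three numbers: the closure in counts, from 0 (fully open) to 255 (shut), then the shift along the world's x, y, z in mm, then the turn about the world's z in rad. In form: [[hand, [tx, ty, tz], spin], ...]. A call has exactly 8 rows; each row shifts and turns the commanded pose from where the row before left it; what a row does not reach is not made up. A row lasts 1/12 s, in which the tool goes at most 41.7 mm and 7.16 degrees, less where a joint would pass 70% of its speed; a pose out of reach is approached as far as the arm can. A call is refused whole if a number of a shift passes 41.7 or a number of a turn 0.125, either way. A call with a gripper value outside its range is refused whole. The fingers move at their own pace and stop on an object; FORCE is the grip in N (left out, the last holds). Time passes only in rows, so rows that do not move let the fingers close, or fill a call up. It gives the time, the measured TCP pose, the force and the opening at its end, in the units of the state.
- read_state(): the state, without advancing time (a new reading comes with each control period).
- read_camera(name): name is "scene" or "top" or "wrist"; returns (picture, depth): 384x512x3 uint8, blue, green, red; 384x512 float32, m along the optical axis (not along the pixel's ray), 0 where there is no reading.
- get_calibration(name): a dict with "K" (3x3 intrinsics, pixels), "eye" and "orientation" of the camera in the world. Camera axes: x right, y down, z forward; pixel columns grow to the right and rows downward; lengths in m; the calibration is good to about 2 mm. A picture is of the moment at which its call begins: read the wrist's pose just before it. get_calibration takes no time and is no camera call; for the wrist camera it gives the pose at the moment of the call.
- finish_job(): hands the job in, once; it reports no verdict.
The state is a dict: "time": time; "q": joint angles; "joint_vel": joint speeds; "joint_torque": joint torques, N m; "tool_pos": TCP position; "tcp_rot": TCP orientation; "wrist_force": force on the tool from outside, world axes, zero at the start; "torque": the same for the moment, N m; "width": opening from 0.0 (shut) to 1.0 (fully open).
Only numpy, scipy, OpenCV 4.12 (cv2) and the standard library are available. Lean on these libraries where they do the work, as an engineer would, in place of code of your own. Each camera call takes 0.05 s, during which the arm holds its last target.

## Working session

There is one attempt and no reset: what is moved stays moved. The work goes in short steps, Python scripts to look and compute and a shell command to move; the robot and the scene stay as the last step left them, time stands still between calls to the robot, and variables do not carry over. Pictures are saved under pics/ and viewed, and the job is handed in when it is done.

```bash
mkdir -p pics; ls
cat > h.py <<'E'
import numpy as np, cv2
from workcell import *
from scipy.spatial.transform import Rotation as R
def snap(n,f):
    c=get_calibration(n); im,d=read_camera(n); im=np.array(im);d=np.array(d)
    cv2.imwrite(f'pics/{f}.png',im); np.savez(f'pics/{f}.npz',im=im,d=d,K=c['K'],eye=c['eye'],o=np.array(c['orientation']))
    return im,d,c
def ld(f):
    return np.load(f'pics/{f}.npz')
def rot(o):
    o=np.array(o,float)
    return o if o.shape==(3,3) else (R.from_rotvec(o).as_matrix() if o.shape==(3,) else R.from_quat(o).as_matrix())
def cloud(z):
    d=z['d'];K=z['K'];v,u=np.mgrid[:d.shape[0],:d.shape[1]]
    p=np.stack([(u-K[0,2])/K[0,0]*d,(v-K[1,2])/K[1,1]*d,d],-1)
    P=p@rot(z['o']).T+z['eye']; P[d==0]=np.nan
    return P
def proj(z,X):
    p=(np.atleast_2d(X)-z['eye'])@rot(z['o']); q=p@z['K'].T
    return q[:,:2]/q[:,2:]
def crop(f,x0,y0,x1,y1,s,out):
    im=cv2.imread(f'pics/{f}.png')[y0:y1,x0:x1]
    cv2.imwrite(f'pics/{out}.png',cv2.resize(im,None,fx=s,fy=s,interpolation=cv2.INTER_CUBIC))
E
python3 - <<'E'
from h import *
print(read_state())
for n in ['scene','top','wrist']:
    im,d,c=snap(n,n+'0'); print(n,c)
E
```

```text
pics
{'time': 0.0, 'q': array([ 1.07906289e+00,  2.64792975e-01,  1.60532709e+00, -4.12504754e-06,
        1.27372281e+00, -3.68874166e-02]), 'joint_vel': array([ 0.00013942,  0.00023237,  0.00111091,  0.00045749, -0.00173192,
       -0.00073711]), 'joint_torque': array([ 5.52282727e-04, -5.15117884e+01, -3.67305851e+01,  7.46442311e-05,
        1.31824269e-02,  1.61514441e-05]), 'tool_pos': array([0.29620087, 0.60574297, 0.22996054]), 'tcp_rot': array([ 0.35498554,  1.54179447, -0.35842354]), 'wrist_force': array([ 0.25933245, -0.25804172, -0.84716342]), 'torque': array([ 0.09560107, -0.02350709,  0.04047669]), 'width': 1.0018077097216977}
scene {'K': array([[408.64432084,   0.        , 256.0920566 ],
       [  0.        , 408.64432084, 184.13350515],
       [  0.        ,   0.        ,   1.        ]]), 'eye': array([ 0.04053837, -0.78338333,  0.82854329]), 'orientation': array([-2.17954187,  0.67077308, -0.28927763])}
top {'K': array([[371.450631  ,   0.        , 259.95025186],
       [  0.        , 371.450631  , 192.03553598],
       [  0.        ,   0.        ,   1.        ]]), 'eye': array([ 0.47773095, -0.0044447 ,  1.06166425]), 'orientation': array([-2.21577937,  2.22006494, -0.05031639])}
wrist {'K': array([[280.08756977,   0.        , 255.28813474],
       [  0.        , 280.08756977, 189.84106044],
       [  0.        ,   0.        ,   1.        ]]), 'eye': array([0.23717559, 0.63556697, 0.37325645]), 'orientation': array([2.46594415, 1.53848397, 0.20601274])}
```

Run:
```python
from h import *
crop('top0',0,0,512,384,1.55,'top0b')
crop('scene0',0,0,512,384,1.55,'scene0b')
```

```text
(no output)
```

View pics/top0b.png

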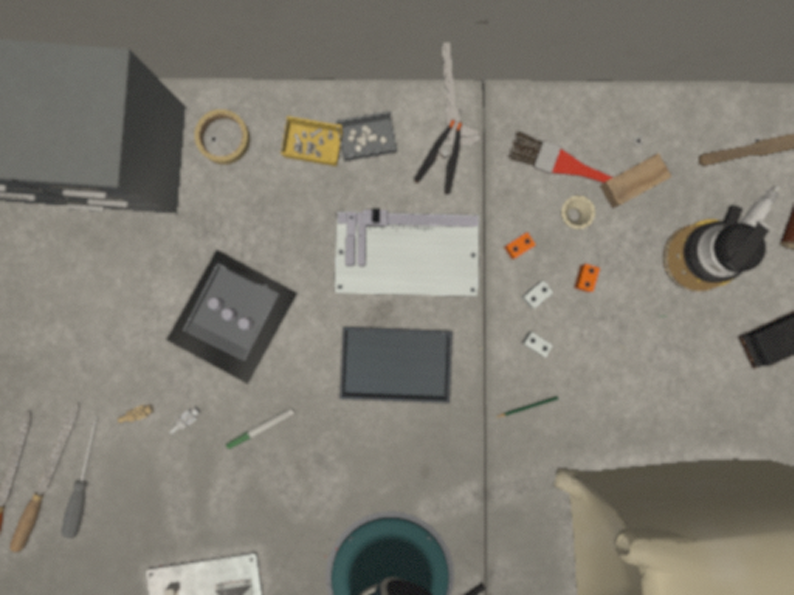

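View pics/scene0b.png

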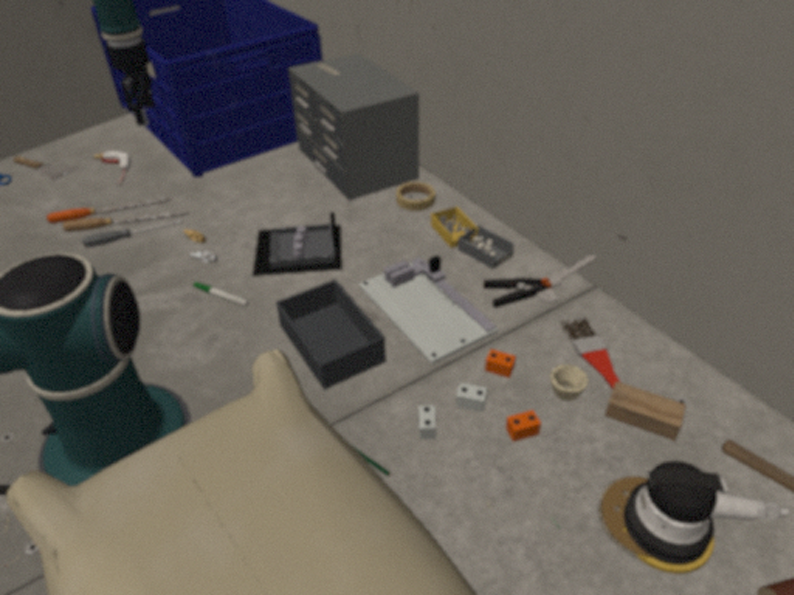

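View pics/wrist0.png

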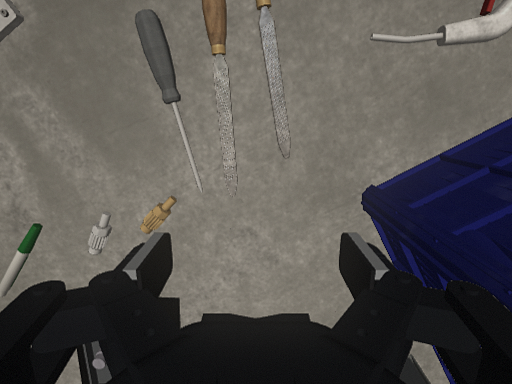

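Run:
```python
from h import *
z=ld('top0');P=cloud(z)
crop('top0',90,140,300,280,3.8,'c1')
crop('top0',300,130,420,260,4.6,'c2')
def hm(x0,y0,x1,y1,s,out):
    Z=np.nan_to_num(P[y0:y1,x0:x1,2]); a=np.clip(Z/0.08*255,0,255).astype(np.uint8)
    cv2.imwrite(f'pics/{out}.png',cv2.resize(cv2.applyColorMap(a,cv2.COLORMAP_JET),None,fx=s,fy=s,interpolation=cv2.INTER_NEAREST))
hm(90,110,430,280,2.3,'h1')
```

```text
(no output)
```

View pics/c1.png

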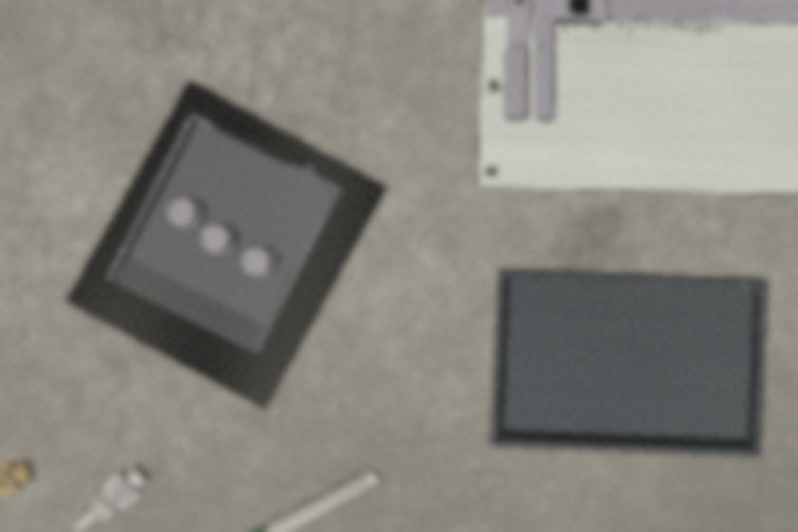

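View pics/c2.png

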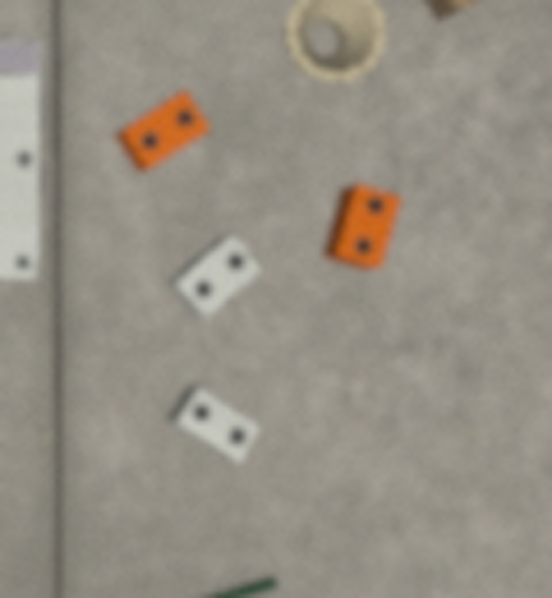

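View pics/h1.png

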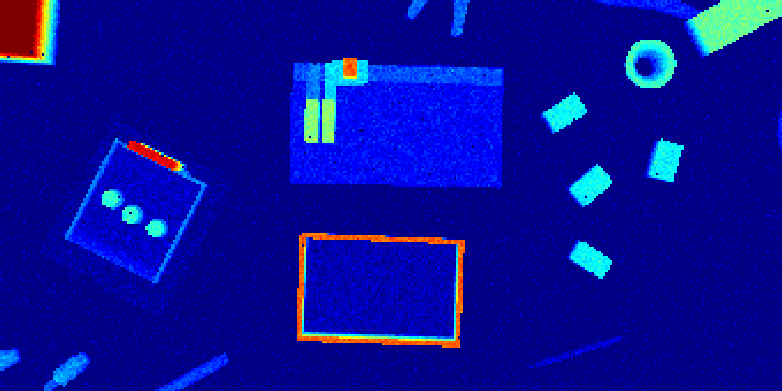

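```bash
cat >> h.py <<'E'
def rect(P,x0,y0,x1,y1,zl,zh,label=''):
    # world-plane min-area rect of points in image window with z in band
    S=P[y0:y1,x0:x1]; m=(S[...,2]>zl)&(S[...,2]<zh)
    m=m.astype(np.uint8); n,l,st,ce=cv2.connectedComponentsWithStats(m)
    out=[]
    for i in range(1,n):
        if st[i,4]<15: continue
        q=S[l==i]; r=cv2.minAreaRect((q[:,:2]*1000).astype(np.float32))
        (cx,cy),(w,h),a=r
        if w<h: w,h=h,w; a+=90
        print(label,f'c=({cx:.1f},{cy:.1f}) long={w:.1f} short={h:.1f} longdir={(a+90)%180-90:.1f}deg z={np.median(q[:,2])*1000:.1f} mean=({q[:,0].mean()*1000:.1f},{q[:,1].mean()*1000:.1f}) n={st[i,4]} px=({ce[i][0]+x0:.0f},{ce[i][1]+y0:.0f})')
        out.append(r)
    return out
E
python3 - <<'E'
from h import *
z=ld('top0');P=cloud(z)
print('bench z',np.nanmedian(P[300:330,100:200,2]), np.nanmedian(P[150:250,390:410,2]))
rect(P,325,140,400,245,.02,.04,'sp')
rect(P,100,160,190,250,.055,.08,'tab')
rect(P,110,160,190,250,.022,.045,'plug')
rect(P,100,160,190,250,.012,.08,'trayhi')
rect(P,100,150,200,260,.007,.08,'tray')
rect(P,215,200,300,270,.045,.08,'bin')
rect(P,210,130,320,200,.033,.05,'jaws')
rect(P,225,130,260,150,.052,.1,'thumb')
rect(P,205,130,320,195,.005,.08,'plate')
rect(P,205,130,320,150,.012,.08,'beam')
E
```

```text
bench z -0.0003485534290577075 -0.0004286619481912446
sp c=(639.7,-338.2) long=55.8 short=21.9 longdir=-87.5deg z=33.2 mean=(639.8,-339.1) n=107 px=(372,144)
sp c=(598.8,-235.6) long=46.2 short=28.8 longdir=-57.6deg z=30.0 mean=(598.6,-234.8) n=175 px=(335,158)
sp c=(540.0,-358.1) long=45.8 short=29.9 longdir=-16.3deg z=29.5 mean=(539.8,-357.4) n=187 px=(379,179)
sp c=(509.7,-266.7) long=46.6 short=29.0 longdir=-49.2deg z=29.9 mean=(509.8,-265.8) n=180 px=(346,190)
sp c=(419.8,-265.7) long=46.4 short=26.1 longdir=55.6deg z=29.6 mean=(420.0,-265.0) n=165 px=(346,222)
tab c=(544.7,254.1) long=59.2 short=9.9 longdir=63.1deg z=71.2 mean=(543.9,252.8) n=93 px=(156,177)
plug c=(495.0,313.9) long=20.4 short=18.5 longdir=63.7deg z=33.0 mean=(494.8,313.2) n=51 px=(137,196)
plug c=(475.3,289.3) long=18.0 short=17.4 longdir=-19.7deg z=33.0 mean=(475.3,288.7) n=47 px=(146,203)
plug c=(458.6,260.1) long=20.2 short=18.0 longdir=75.8deg z=32.4 mean=(458.7,259.3) n=49 px=(157,209)
trayhi c=(484.4,285.4) long=145.7 short=125.9 longdir=-26.8deg z=20.1 mean=(505.5,271.9) n=378 px=(152,192)
trayhi c=(49
[... 423 characters left out ...]
.5) long=35.4 short=11.5 longdir=-66.3deg z=7.8 mean=(517.9,281.1) n=20 px=(152,188)
bin c=(387.0,-9.9) long=191.9 short=126.1 longdir=87.6deg z=62.4 mean=(385.2,-10.6) n=542 px=(255,236)
jaws c=(587.0,72.1) long=49.8 short=16.5 longdir=0.5deg z=40.2 mean=(586.8,72.6) n=109 px=(225,162)
jaws c=(587.0,51.2) long=49.9 short=13.7 longdir=-0.2deg z=41.0 mean=(587.7,52.1) n=99 px=(232,162)
thumb c=(648.1,25.7) long=20.9 short=13.8 longdir=-0.3deg z=62.0 mean=(648.1,25.5) n=49 px=(242,139)
plate c=(585.9,-32.0) long=265.2 short=150.3 longdir=88.6deg z=10.8 mean=(585.4,-29.7) n=4834 px=(261,164)
beam c=(644.3,-32.7) long=258.0 short=36.7 longdir=-89.1deg z=17.4 mean=(645.4,-19.0) n=801 px=(258,142)
```

```bash
cat >> h.py <<'E'
def st():
    s=read_state(); M=R.from_rotvec(s['tcp_rot']).as_matrix()
    y=M[:,1]; print('t=%.2f'%s['time'],'tcp',np.round(s['tool_pos']*1000,1),'xax',np.round(M[:,0],3),'yaw_y=%.1f deg'%np.degrees(np.arctan2(y[1],y[0])),'w=%.3f'%s['width'],'F',np.round(s['wrist_force'],1),'q',np.round(s['q'],2)); return s
E
python3 - <<'E'
from h import *
st()
z=ld('top0');P=cloud(z)
def ray(u,v,h=0.002):
    d=rot(z['o'])@np.linalg.inv(z['K'])@np.array([u,v,1]); return (z['eye']+d*(h-z['eye'][2])/d[2])*1000
c=[ray(x/3.8+90,y/3.8+140) for x,y in [(190,82),(385,188),(265,407),(68,298)]]
c=np.array(c); print(c,c.mean(0)); print(np.linalg.norm(c[0]-c[1]),np.linalg.norm(c[1]-c[2]))
for a,b in [(c[0],c[1]),(c[1],c[2])]: print(np.degrees(np.arctan2(*(b-a)[1::-1])))
rect(P,0,0,130,150,.1,.6,'cab')
E
```

```text
t=0.15 tcp [296.3 605.9 230.2] xax [-0.001 -0.002 -1.   ] yaw_y=63.9 deg w=1.000 F [ 0.1 -0.5  0.6] q [ 1.08  0.26  1.61 -0.    1.27 -0.04]
[[592.3585005  315.74078772   2.        ]
 [512.80220893 170.16572888   2.        ]
 [349.84052827 258.76304317   2.        ]
 [431.30101552 404.9498277    2.        ]] [471.57556331 287.40484687   2.        ]
165.89545287842395 185.48852650334166
-118.65645955122704
151.46841820889662
cab c=(978.8,474.2) long=344.1 short=5.6 longdir=-90.0deg z=123.3 mean=(978.9,468.0) n=1235 px=(66,4)
cab c=(762.5,507.1) long=255.8 short=210.3 longdir=86.0deg z=235.0 mean=(753.9,453.5) n=10192 px=(50,80)
```

```bash
python3 -m creep '[[0,[20,-30,0],0],[0,[20,-30,0],0],[0,[20,-30,0],0],[0,[20,-30,0],0],[0,[20,-30,0],0],[0,[20,-30,-10],0],[0,[20,-30,-10],0],[0,[20,-30,-10],0]]' 60
```

```text
time: 0.82
tool_pos: [0.4571, 0.3648, 0.201]
tcp_rot: [0.357, 1.541, -0.356]
wrist_force: [0.9, -0.0, 0.3]
width: 1.001
```

```bash
python3 -m creep '[[0,[20,-26,-10],0],[0,[20,-26,-10],0],[0,[20,-26,-10],0],[0,[16,-20,-10],0],[0,[10,-10,-6],0],[0,[0,0,0],0],[0,[0,0,0],0],[0,[0,0,0],0]]'
python3 - <<'E'
from h import *
st(); snap('wrist','w1'); snap('top','top1')
E
```

```text
time: 1.48
tool_pos: [0.5421, 0.2594, 0.1555]
tcp_rot: [0.357, 1.542, -0.356]
wrist_force: [0.2, 0.0, -0.1]
width: 1.0
t=1.48 tcp [542.1 259.4 155.5] xax [-0.     0.001 -1.   ] yaw_y=64.0 deg w=1.000 F [ 0.2  0.  -0.1] q [ 0.4   0.18  1.85  0.    1.11 -0.71]
```

View pics/w1.png

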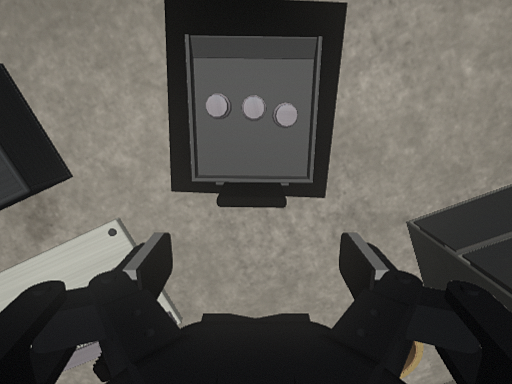

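Run:
```python
from h import *
for f,w in [('w1',(150,150,350,230)),]:
    z=ld(f);P=cloud(z); rect(P,*w,.055,.085,'tab'); rect(P,150,20,350,215,.014,.03,'walls')
z=ld('top1');P=cloud(z);rect(P,90,150,200,260,.007,.08,'tray')
```

```text
tab c=(546.4,254.6) long=59.2 short=9.8 longdir=63.6deg z=71.7 mean=(545.2,254.8) n=1059 px=(251,199)
walls c=(483.7,285.8) long=139.8 short=124.5 longdir=-26.9deg z=20.1 mean=(498.4,278.1) n=2324 px=(252,131)
walls c=(463.2,262.3) long=23.6 short=18.4 longdir=-40.9deg z=22.2 mean=(464.5,264.8) n=127 px=(224,106)
walls c=(478.0,289.7) long=22.8 short=21.9 longdir=-26.4deg z=22.3 mean=(478.3,290.0) n=116 px=(254,108)
walls c=(495.8,312.4) long=22.9 short=19.3 longdir=-37.4deg z=22.4 mean=(494.2,309.4) n=118 px=(280,114)
tray c=(472.3,271.0) long=154.5 short=90.2 longdir=-26.3deg z=14.4 mean=(462.0,261.8) n=378 px=(157,207)
tray c=(500.3,342.5) long=38.4 short=7.3 longdir=-24.8deg z=16.6 mean=(500.9,342.1) n=36 px=(129,194)
tray c=(485.3,304.0) long=57.5 short=33.3 longdir=42.8deg z=28.9 mean=(486.0,299.6) n=166 px=(143,199)
tray c=(456.6,264.5) long=37.9 short=30.8 longdir=-12.4deg z=29.6 mean=(458.0,259.6) n=80 px=(158,209)
```

```bash
python3 -m creep '[[0,[3.4,-5,0],-0.006],[0,[0,0,-25],0],[0,[0,0,-25],0],[0,[0,0,-25],0],[0,[0,0,-25],0],[0,[0,0,-15],0],[0,[0,0,-10],0],[0,[0,0,0],0]]'
python3 - <<'E'
from h import *
st(); snap('wrist','w2')
E
```

```text
time: 2.25
tool_pos: [0.544, 0.253, 0.028]
tcp_rot: [0.359, 1.544, -0.363]
wrist_force: [-0.1, -0.8, -0.9]
width: 0.999
t=2.25 tcp [544. 253.  28.] xax [-0.004 -0.002 -1.   ] yaw_y=63.6 deg w=0.999 F [-0.1 -0.8 -0.9] q [ 0.39  0.33  1.93 -0.    0.89 -0.72]
```

View pics/w2.png

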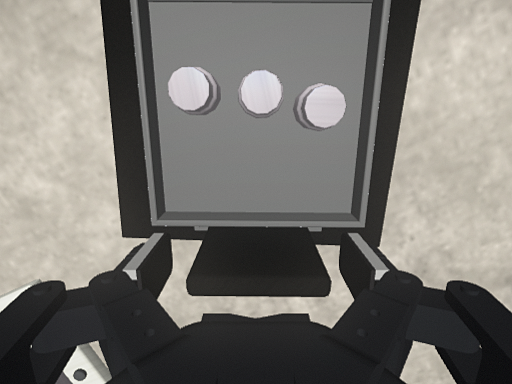

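```bash
python3 -m creep '[[255,[1,0.5,0],0],[255,[0,0,0],0],[255,[0,0,0],0],[255,[0,0,0],0],[255,[0,0,0],0],[255,[0,0,0],0],[255,[0,0,0],0],[255,[0,0,0],0]]' 120;  python3 -m creep '[[255,[0,0,4],0],[255,[0,0,4],0],[255,[0,0,4],0],[255,[0,0,4],0],[255,[0,0,4],0],[255,[0,0,0],0],[255,[0,0,0],0],[255,[0,0,0],0]]'
python3 - <<'E'
from h import *
st(); snap('wrist','w3');snap('scene','s3')
crop('s3',130,100,300,230,4.6,'s3c')
E
```

```text
time: 2.97
tool_pos: [0.5492, 0.2548, 0.0329]
tcp_rot: [0.363, 1.536, -0.359]
wrist_force: [0.5, -0.5, 6.7]
width: 0.686
time: 3.63
tool_pos: [0.5467, 0.2538, 0.0501]
tcp_rot: [0.361, 1.541, -0.361]
wrist_force: [-0.2, -0.7, -4.0]
width: 0.675
t=3.63 tcp [546.7 253.8  50.1] xax [-0. -0. -1.] yaw_y=63.6 deg w=0.675 F [-0.2 -0.7 -4. ] q [ 0.39  0.3   1.92 -0.    0.92 -0.72]
```

View pics/w3.png

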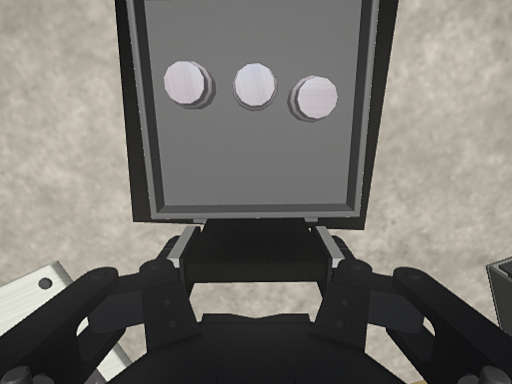

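View pics/s3c.png

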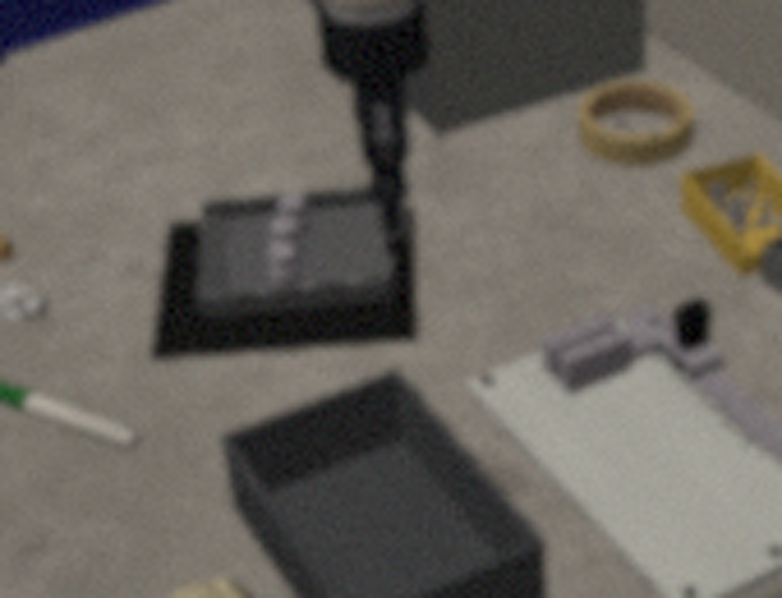

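```bash
cat >> h.py <<'E'
def plane(f,u0,v0,u1,v1,zlo=0.0,zhi=0.3):
    P=cloud(ld(f))[v0:v1,u0:u1].reshape(-1,3); P=P[np.isfinite(P).all(1)]
    P=P[(P[:,2]>zlo)&(P[:,2]<zhi)]
    for _ in range(4):
        c=P.mean(0); n=np.linalg.svd(P-c,full_matrices=False)[2][2]; n*=np.sign(n[2])
        r=abs((P-c)@n); P=P[r<max(0.002,2*np.median(r))]
    print('plane c',np.round(c*1000,1),'n',np.round(n,3),'tilt %.1f deg'%np.degrees(np.arccos(n[2])),len(P)); return c,n
E
python3 - <<'E'
from h import *
plane('w3',170,120,340,190)
E
```

```text
plane c [509.8 272.3  22.8] n [-0.001  0.002  1.   ] tilt 0.2 deg 11818
```

```bash
python3 -m creep '[[255,[0,0,6],0],[255,[0,0,12],0],[255,[0,0,18],0],[255,[-2,-6,20],0],[255,[-3,-9,20],0],[255,[-5,-13,20],0.02],[255,[-6,-16,18],0.03],[255,[-6,-18,14],0.03]]';  python3 -m creep '[[255,[-7,-20,12],0.04],[255,[-8,-22,10],0.05],[255,[-9,-24,6],0.05],[255,[-9,-24,4],0.05],[255,[-9,-24,0],0.05],[255,[-9,-22,0],0.05],[255,[-8,-20,0],0.04],[255,[-6,-16,0],0.01]]'
python3 - <<'E'
from h import *
st(); snap('wrist','w4')
plane('w4',190,120,330,190)
E
```

```text
time: 4.4
tool_pos: [0.5257, 0.1921, 0.1816]
tcp_rot: [0.298, 1.547, -0.295]
wrist_force: [1.0, 1.2, -3.5]
width: 0.677
time: 5.07
tool_pos: [0.4593, 0.0186, 0.2117]
tcp_rot: [0.031, 1.569, -0.031]
wrist_force: [-0.2, 0.1, -2.6]
width: 0.681
t=5.07 tcp [459.3  18.6 211.7] xax [ 0.002 -0.    -1.   ] yaw_y=87.7 deg w=0.681 F [-0.2  0.1 -2.6] q [-0.01 -0.14  2.07 -0.    1.21 -1.54]
plane c [418.3  23.  184.2] n [-0.004  0.002  1.   ] tilt 0.3 deg 9717
```

View pics/w4.png

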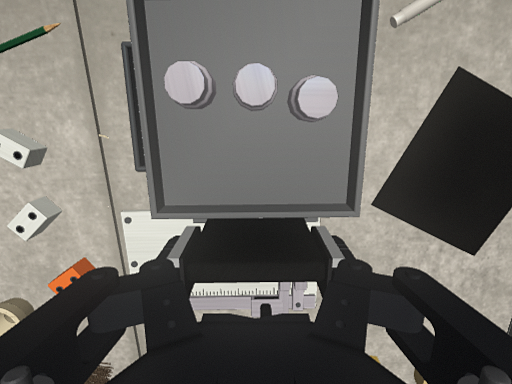

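```bash
python3 -m creep '[[255,[0,-4,-2],0],[255,[1,-6,-5],0],[255,[2,-6,-6],0],[255,[1,-6,-6],0],[255,[1,-4,-6],0],[255,[0,-2,-5],0],[255,[0,0,-2],0],[255,[0,0,0],0]]';  python3 -m creep '[[255,[0,0,0],0],[255,[0,0,0],0],[255,[0,0,0],0],[255,[0,0,0],0],[255,[0,0,0],0],[255,[0,0,0],0],[255,[0,0,0],0],[255,[0,0,0],0]]' 40
python3 - <<'E'
from h import *
st(); snap('wrist','w5')
plane('w5',190,120,330,190)
E
```

```text
time: 5.78
tool_pos: [0.4642, -0.008, 0.177]
tcp_rot: [0.032, 1.573, -0.032]
wrist_force: [0.3, -0.3, -3.3]
width: 0.684
time: 6.45
tool_pos: [0.4649, -0.0081, 0.1784]
tcp_rot: [0.032, 1.57, -0.032]
wrist_force: [0.3, 0.1, -3.1]
width: 0.683
t=6.45 tcp [464.9  -8.1 178.4] xax [ 0. -0. -1.] yaw_y=87.7 deg w=0.683 F [ 0.3  0.1 -3.1] q [-0.07 -0.1   2.1  -0.    1.14 -1.6 ]
plane c [423.9  -3.5 151. ] n [-0.002  0.002  1.   ] tilt 0.1 deg 9753
```

View pics/w5.png

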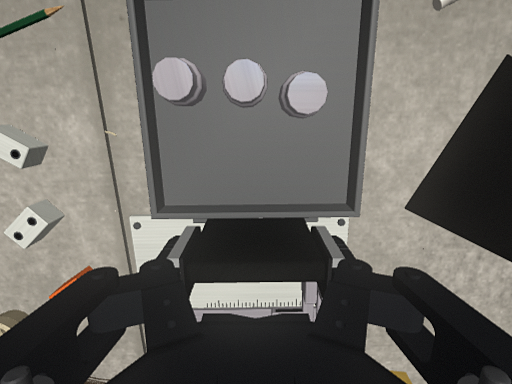

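Still level at 40 N, with the three plugs at (178,80), (245,82), (305,93). I'll reduce to 20 N.

```bash
python3 -m creep '[[255,[0,0,0],0],[255,[0,0,0],0],[255,[0,0,0],0],[255,[0,0,0],0],[255,[0,0,0],0],[255,[0,0,0],0],[255,[0,0,0],0],[255,[0,0,0],0]]' 20
python3 - <<'E'
from h import *
st(); snap('wrist','w6')
plane('w6',190,120,330,190)
E
```

```text
time: 7.17
tool_pos: [0.4649, -0.0081, 0.1783]
tcp_rot: [0.032, 1.571, -0.032]
wrist_force: [0.5, 0.3, -3.5]
width: 0.681
t=7.17 tcp [464.9  -8.1 178.3] xax [ 0.  0. -1.] yaw_y=87.7 deg w=0.681 F [ 0.5  0.3 -3.5] q [-0.07 -0.1   2.1   0.    1.14 -1.6 ]
plane c [423.9  -3.5 150.9] n [-0.002  0.002  1.   ] tilt 0.2 deg 9743
```

```bash
python3 -m creep '[[95,[0,0,0],0],[92,[0,0,0],0],[90,[0,0,0],0],[89,[0,0,0],0],[88,[0,0,0],0],[88,[0,0,0],0],[88,[0,0,0],0],[88,[0,0,0],0]]' 20
python3 - <<'E'
from h import *
st(); snap('wrist','w7')
plane('w7',190,120,330,190)
E
```

```text
time: 7.88
tool_pos: [0.4649, -0.0081, 0.1783]
tcp_rot: [0.032, 1.571, -0.032]
wrist_force: [0.2, 0.0, -3.7]
width: 0.678
t=7.88 tcp [464.9  -8.1 178.3] xax [-0.  0. -1.] yaw_y=87.7 deg w=0.678 F [ 0.2  0.  -3.7] q [-0.07 -0.1   2.1   0.    1.14 -1.6 ]
plane c [423.9  -3.6 150.9] n [-0.003  0.002  1.   ] tilt 0.2 deg 9745
```

```bash
python3 -m creep '[[87,[0,0,0],0],[87,[0,0,0],0],[86,[0,0,0],0],[86,[0,0,0],0],[86,[0,0,0],0],[85,[0,0,0],0],[85,[0,0,0],0],[85,[0,0,0],0]]' 20
python3 - <<'E'
from h import *
st(); snap('wrist','w8')
plane('w8',190,120,330,190)
E
```

```text
time: 8.6
tool_pos: [0.4649, -0.0081, 0.1783]
tcp_rot: [0.032, 1.571, -0.032]
wrist_force: [1.5, -0.5, -3.3]
width: 0.682
t=8.60 tcp [464.9  -8.1 178.3] xax [-0.  0. -1.] yaw_y=87.7 deg w=0.682 F [ 1.5 -0.5 -3.3] q [-0.07 -0.1   2.1   0.    1.14 -1.6 ]
plane c [423.9  -3.6 151. ] n [-0.002  0.002  1.   ] tilt 0.1 deg 9734
```

```bash
python3 -m creep '[[84,[0,0,0],0],[84,[0,0,0],0],[84,[0,0,0],0],[83,[0,0,0],0],[83,[0,0,0],0],[83,[0,0,0],0],[83,[0,0,0],0],[83,[0,0,0],0]]' 20
python3 - <<'E'
from h import *
st(); snap('wrist','w9')
plane('w9',190,120,330,190)
E
```

```text
time: 9.32
tool_pos: [0.4649, -0.0081, 0.1783]
tcp_rot: [0.032, 1.571, -0.032]
wrist_force: [-0.3, -0.8, -2.6]
width: 0.68
t=9.32 tcp [464.9  -8.1 178.3] xax [ 0.  0. -1.] yaw_y=87.7 deg w=0.680 F [-0.3 -0.8 -2.6] q [-0.07 -0.1   2.1   0.    1.14 -1.6 ]
plane c [423.9  -3.6 150.9] n [-0.002  0.002  1.   ] tilt 0.2 deg 9742
```

```bash
python3 -m creep '[[82,[0,0,0],0],[82,[0,0,0],0],[82,[0,0,0],0],[82,[0,0,0],0],[82,[0,0,0],0],[82,[0,0,0],0],[82,[0,0,0],0],[82,[0,0,0],0]]' 20
python3 - <<'E'
from h import *
st(); snap('wrist','w10')
plane('w10',190,120,330,190)
E
```

```text
time: 10.03
tool_pos: [0.4649, -0.0081, 0.1783]
tcp_rot: [0.032, 1.57, -0.032]
wrist_force: [0.4, 0.2, -2.9]
width: 0.687
t=10.03 tcp [464.9  -8.1 178.3] xax [ 0. -0. -1.] yaw_y=87.7 deg w=0.687 F [ 0.4  0.2 -2.9] q [-0.07 -0.1   2.1  -0.    1.14 -1.6 ]
plane c [423.9  -3.6 151. ] n [-0.003  0.002  1.   ] tilt 0.2 deg 9751
```

```bash
python3 -m creep '[[82,[0,0,41],0],[82,[0,0,36],0],[82,[0,0,30],0],[82,[0,0,24],0],[82,[0,0,18],0],[82,[0,0,12],0],[82,[0,0,6],0],[82,[0,0,0],0]]' 20
python3 - <<'E'
from h import *
st(); snap('wrist','w11')
plane('w11',190,120,330,190)
E
```

```text
time: 10.75
tool_pos: [0.4654, -0.0082, 0.3464]
tcp_rot: [0.032, 1.569, -0.032]
wrist_force: [-0.4, 0.7, -3.1]
width: 0.682
t=10.75 tcp [465.4  -8.2 346.4] xax [ 0.002 -0.    -1.   ] yaw_y=87.7 deg w=0.682 F [-0.4  0.7 -3.1] q [-0.07 -0.19  1.87  0.    1.46 -1.6 ]h.py:44: RuntimeWarning: Mean of empty slice.
  c=P.mean(0); n=np.linalg.svd(P-c,full_matrices=False)[2][2]; n*=np.sign(n[2])
  ret = um.true_divide(
Traceback (most recent call last):
  File "h.py", line 44, in plane
    c=P.mean(0); n=np.linalg.svd(P-c,full_matrices=False)[2][2]; n*=np.sign(n[2])
                   ~~~~~~~~~~~~~~~~~~~~~~~~~~~~~~~~~~~~~~~~~^^^
IndexError: index 2 is out of bounds for axis 0 with size 0
```

Run:
```python
from h import *
plane('w11',190,120,330,190,0,.6)
```

```text
plane c [424.5  -3.6 319. ] n [-0.003  0.002  1.   ] tilt 0.2 deg 9748
```

View pics/w11.png

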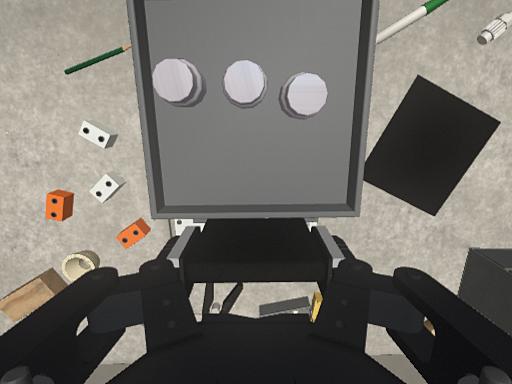

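```bash
python3 -m creep '[[255,[8,0,-4],0],[255,[16,0,-8],0],[255,[22,0,-16],0],[255,[26,0,-24],0],[255,[24,0,-26],0],[255,[20,0,-26],0],[255,[14,0,-24],0],[255,[6,0,-18],0]]' 30; python3 -m creep '[[255,[2,0,-22],0],[255,[0,0,-24],0],[255,[0,0,-24],0],[255,[0,0,-20],0],[255,[0,0,-16],0],[255,[0,0,-10],0],[255,[0,0,-4],0],[255,[0,0,0],0]]'
python3 - <<'E'
from h import *
st(); snap('wrist','w12');snap('scene','s12');plane('w12',190,120,330,190,0,.6)
crop('s12',130,120,330,270,3.9,'s12c')
E
```

```text
time: 11.47
tool_pos: [0.6008, -0.008, 0.1934]
tcp_rot: [0.032, 1.576, -0.032]
wrist_force: [-1.5, 0.2, -3.6]
width: 0.681
time: 12.13
tool_pos: [0.6014, -0.008, 0.0769]
tcp_rot: [0.032, 1.575, -0.032]
wrist_force: [-0.7, -0.1, -3.1]
width: 0.682
t=12.13 tcp [601.4  -8.   76.9] xax [-0.004  0.    -1.   ] yaw_y=87.7 deg w=0.682 F [-0.7 -0.1 -3.1] q [-0.05  0.27  1.9  -0.    0.97 -1.58]
plane c [560.3  -3.5  49.8] n [0.003 0.002 1.   ] tilt 0.2 deg 9750
```

View pics/s12c.png

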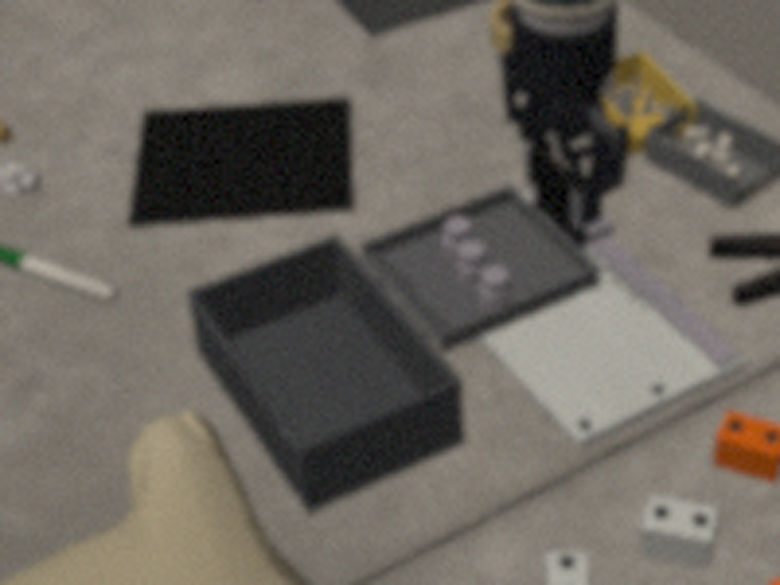

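```bash
python3 -m creep '[[255,[-5,0,0],0],[255,[-5,0,0],0],[255,[-3,0,2],0],[255,[-3,0,4],0],[255,[-3,0,4],0],[255,[-2,0,3],0],[255,[-2,0,3],0],[255,[0,0,0],0]]' 20
python3 - <<'E'
from h import *
st(); snap('wrist','w13');plane('w13',190,120,330,190,0,.6)
E
```

```text
time: 12.9
tool_pos: [0.5861, -0.0086, 0.1003]
tcp_rot: [0.032, 1.555, -0.033]
wrist_force: [8.8, -0.5, -0.7]
width: 0.683
t=12.90 tcp [586.1  -8.6 100.3] xax [ 0.016 -0.001 -1.   ] yaw_y=87.6 deg w=0.683 F [ 8.8 -0.5 -0.7] q [-0.06  0.2   1.93 -0.    0.99 -1.59]
plane c [546.8  -4.7  66.5] n [-0.144  0.007  0.99 ] tilt 8.3 deg 9430
```

View pics/w13.png

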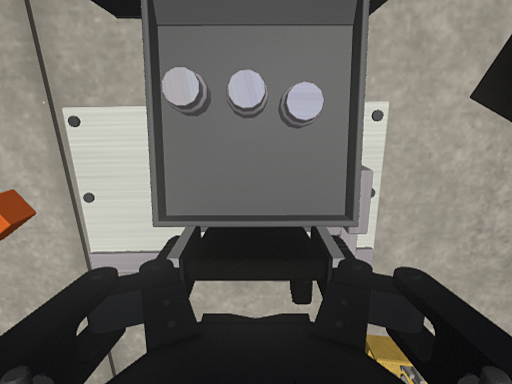

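```bash
python3 -m creep '[[255,[-3,0,0],0],[255,[-3,0,1],0],[255,[-3,0,2],0],[255,[-3,0,2],0],[255,[-3,0,2],0],[255,[-3,0,2],0],[255,[-3,0,2],0],[255,[0,0,0],0]]' 20
python3 - <<'E'
from h import *
st(); snap('wrist','w14');plane('w14',190,130,330,190,0,.6)
E
```

```text
time: 13.62
tool_pos: [0.5725, -0.009, 0.1158]
tcp_rot: [0.03, 1.538, -0.033]
wrist_force: [18.8, 0.0, 4.1]
width: 0.684
t=13.62 tcp [572.5  -9.  115.8] xax [ 0.032 -0.002 -0.999] yaw_y=87.7 deg w=0.684 F [18.8  0.   4.1] q [-0.06  0.15  1.96 -0.    0.99 -1.59]
plane c [540.1  -8.1  75.1] n [-0.292  0.011  0.956] tilt 17.0 deg 6869
```

```bash
python3 -m creep '[[255,[-3,0,1],0],[255,[-3,0,2],0],[255,[-3,0,2],0],[255,[-3,0,2],0],[255,[-3,0,2],0],[255,[-2,0,2],0],[255,[-2,0,2],0],[255,[0,0,0],0]]' 20
python3 - <<'E'
from h import *
st(); snap('wrist','w15');snap('scene','s15');plane('w15',190,130,330,190,0,.6)
crop('s15',130,120,330,270,3.9,'s15c')
E
```

```text
time: 14.33
tool_pos: [0.5452, -0.0086, 0.1236]
tcp_rot: [0.031, 1.556, -0.033]
wrist_force: [7.8, -1.1, -2.3]
width: 0.686
t=14.33 tcp [545.2  -8.6 123.6] xax [ 0.014 -0.001 -1.   ] yaw_y=87.7 deg w=0.686 F [ 7.8 -1.1 -2.3] q [-0.06  0.1   2.   -0.    1.02 -1.59]
plane c [512.9  -4.   63. ] n [-0.544  0.023  0.839] tilt 33.0 deg 8359
```

View pics/w15.png

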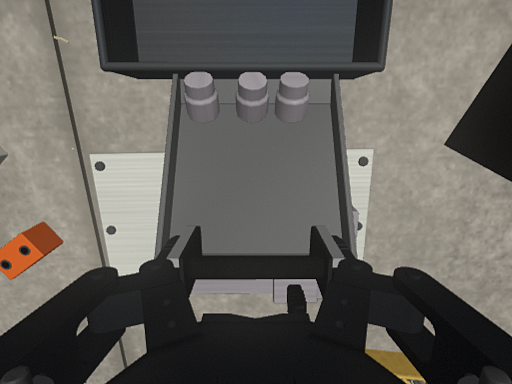

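View pics/s15c.png

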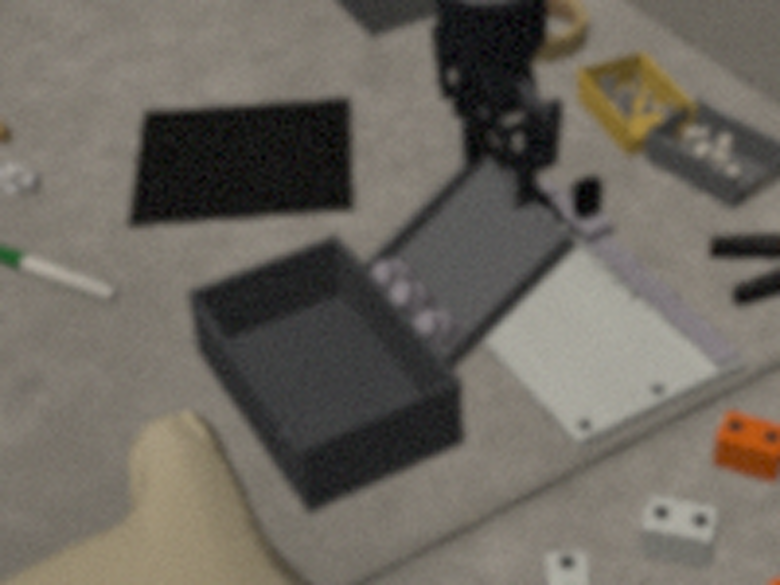

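```bash
python3 -m creep '[[255,[0,0,0],0],[255,[0,0,0],0],[255,[2,0,3],0],[255,[2,0,6],0],[255,[0,0,8],0],[255,[0,0,8],0],[255,[0,0,6],0],[255,[0,0,2],0]]' 100
python3 - <<'E'
from h import *
st(); snap('wrist','w16');snap('scene','s16');plane('w16',190,130,330,190,0,.6)
crop('s16',130,120,330,270,3.9,'s16c')
E
```

```text
time: 15.1
tool_pos: [0.5438, -0.0081, 0.1541]
tcp_rot: [0.032, 1.57, -0.032]
wrist_force: [-0.7, -0.4, -1.3]
width: 0.685
t=15.10 tcp [543.8  -8.1 154.1] xax [ 0.001 -0.    -1.   ] yaw_y=87.7 deg w=0.685 F [-0.7 -0.4 -1.3] q [-0.06  0.08  1.97 -0.    1.09 -1.59]
plane c [510.4  -3.4  95.9] n [-0.513  0.021  0.858] tilt 30.9 deg 8371
```

View pics/w16.png

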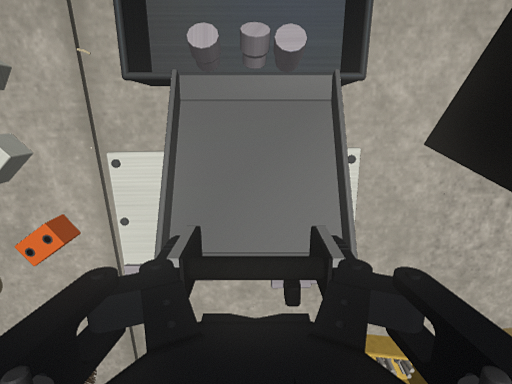

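View pics/s16c.png

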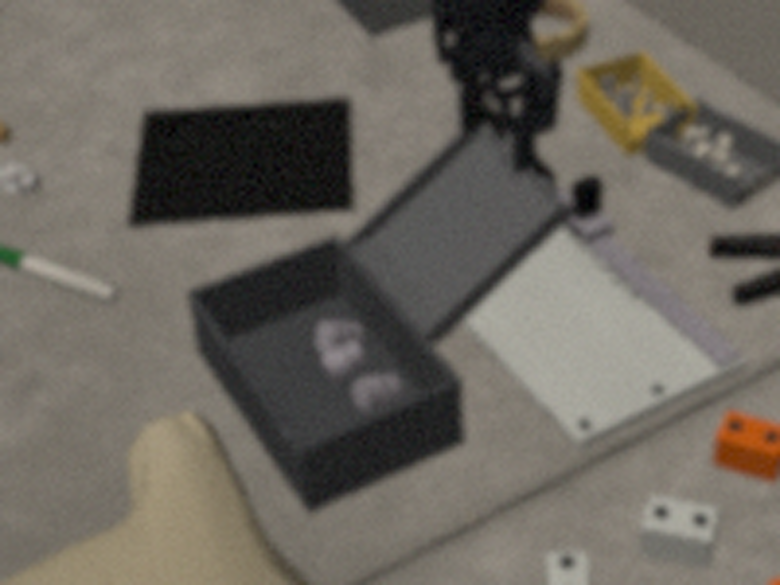

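Run:
```python
from h import *
P=cloud(ld('w16'))
for u,v in [(203,35),(255,35),(290,40),(330,40),(203,52),(255,60),(290,55)]: print(u,v,np.round(np.nanmedian(P[v-2:v+3,u-2:u+3].reshape(-1,3),0)*1000))
```

```text
203 35 [421. -41.  68.]
255 35 [421.  -3.  62.]
290 40 [428.  22.  73.]
330 40 [415.  68.   4.]
203 52 [433. -42.  70.]
255 60 [436.  -4.  48.]
290 55 [438.  22.  73.]
```

```bash
python3 -m creep '[[255,[3,0,12],0],[255,[2,2,16],0],[255,[0,10,12],0],[255,[-3,18,6],-0.03],[255,[-5,24,0],-0.05],[255,[-6,28,0],-0.06],[255,[-7,30,0],-0.06],[255,[-7,30,0],-0.06]]'; python3 -m creep '[[255,[-7,30,0],-0.06],[255,[-7,28,0],-0.05],[255,[-6,25,0],-0.04],[255,[-5,22,0],-0.01],[255,[-3,16,0],0],[255,[0,10,0],0],[255,[0,4,0],0],[255,[0,0,0],0]]'
python3 - <<'E'
from h import *
st(); snap('wrist','w17');plane('w17',190,130,330,190,0,.6); snap('top','top17')
z=ld('top17');P=cloud(z)
rect(P,230,205,290,262,.012,.05,'plug')
crop('top17',90,140,320,280,3.4,'top17c')
E
```

```text
time: 15.87
tool_pos: [0.5204, 0.1355, 0.1991]
tcp_rot: [0.239, 1.557, -0.239]
wrist_force: [0.1, 0.4, -2.9]
width: 0.683
time: 16.53
tool_pos: [0.4929, 0.2697, 0.1985]
tcp_rot: [0.36, 1.54, -0.36]
wrist_force: [-0.0, -0.1, -1.2]
width: 0.686
t=16.53 tcp [492.9 269.7 198.5] xax [ 0. -0. -1.] yaw_y=63.7 deg w=0.686 F [-0.  -0.1 -1.2] q [ 0.46  0.07  1.89 -0.    1.18 -0.65]
plane c [464.3 288.1 140.3] n [-0.46   0.226  0.859] tilt 30.8 deg 8356
plug c=(346.2,-46.8) long=193.9 short=91.4 longdir=-56.9deg z=30.7 mean=(344.7,-43.5) n=166 px=(267,250)
plug c=(389.1,24.3) long=19.7 short=19.4 longdir=-88.6deg z=31.6 mean=(389.4,24.3) n=54 px=(242,234)
plug c=(359.3,-28.9) long=28.2 short=22.5 longdir=-25.5deg z=25.0 mean=(360.3,-28.9) n=81 px=(262,244)
plug c=(357.7,3.1) long=27.9 short=23.1 longdir=-13.9deg z=24.5 mean=(358.5,2.5) n=83 px=(250,245)
```

View pics/top17c.png

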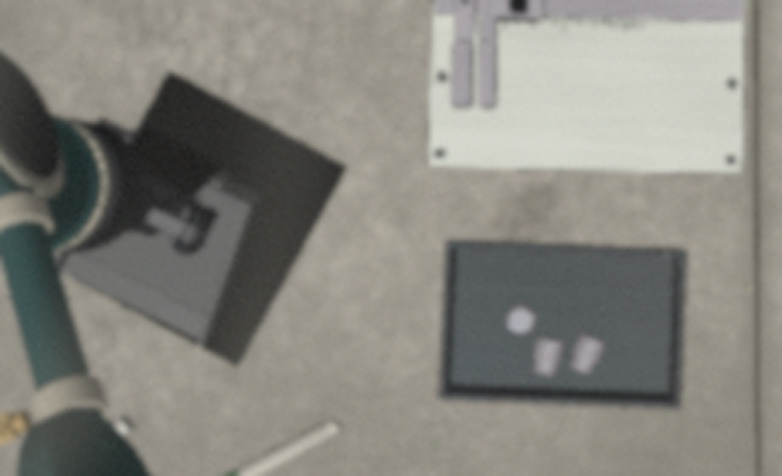

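View pics/w17.png

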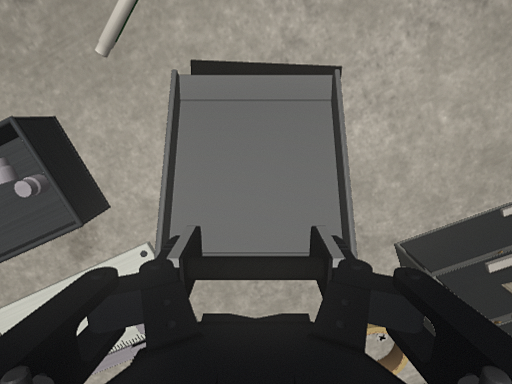

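```bash
python3 -m creep '[[255,[0,2,-8],0],[255,[0,3,-16],0],[255,[0,2,-20],0],[255,[0,0,-20],0],[255,[0,0,-14],0],[255,[0,0,-8],0],[255,[0,0,-6],0],[255,[0,0,-3],0]]' 30; python3 -m creep '[[255,[0,0,-3],0],[255,[4,-2,-4],0],[255,[5,-2.5,-5],0],[255,[5,-2.5,-6],0],[255,[5,-2.5,-6],0],[255,[5,-2.5,-6],0],[255,[4,-2,-6],0],[255,[0,0,0],0]]' 20
python3 - <<'E'
from h import *
st(); snap('wrist','w18');plane('w18',190,130,330,190,0,.6)
E
```

```text
time: 17.3
tool_pos: [0.4928, 0.2752, 0.1024]
tcp_rot: [0.361, 1.541, -0.363]
wrist_force: [0.2, 0.4, -1.4]
width: 0.681
time: 17.97
tool_pos: [0.5237, 0.2622, 0.0682]
tcp_rot: [0.364, 1.537, -0.36]
wrist_force: [1.9, -0.0, 4.5]
width: 0.686
t=17.97 tcp [523.7 262.2  68.2] xax [ 0.004  0.002 -1.   ] yaw_y=63.5 deg w=0.686 F [ 1.9 -0.   4.5] q [ 0.42  0.25  1.95  0.    0.94 -0.69]
plane c [492.8 281.7  27.9] n [-0.238  0.115  0.965] tilt 15.3 deg 8360
```

View pics/w18.png

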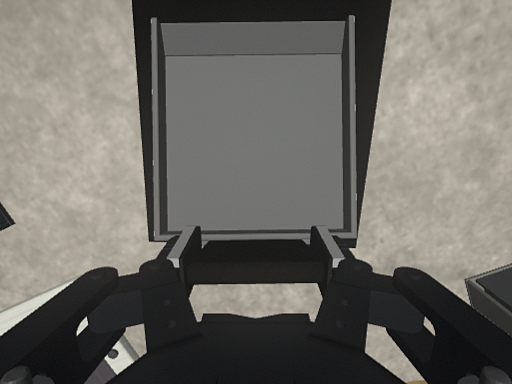

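```bash
python3 -m creep '[[255,[3,-1.5,-5],0],[255,[3,-1.5,-6],0],[255,[3,-1.5,-6],0],[255,[2,-1,-6],0],[255,[2,-1,-6],0],[255,[1,0,-5],0],[255,[0,0,-4],0],[255,[0,0,0],0]]' 20
python3 - <<'E'
from h import *
st(); snap('wrist','w19');plane('w19',190,130,330,190,0,.6)
E
```

```text
time: 18.68
tool_pos: [0.5374, 0.2557, 0.0335]
tcp_rot: [0.362, 1.537, -0.36]
wrist_force: [-1.6, -4.4, 20.6]
width: 0.685
t=18.68 tcp [537.4 255.7  33.5] xax [ 0.003  0.001 -1.   ] yaw_y=63.6 deg w=0.685 F [-1.6 -4.4 20.6] q [ 0.4   0.31  1.95 -0.    0.88 -0.71]
plane c [504.6 275.6   5.6] n [-0. -0.  1.] tilt 0.0 deg 8359
```

```bash
python3 -m creep '[[0,[0,0,2],0],[0,[0,0,0],0],[0,[0,0,0],0],[0,[0,0,0],0],[0,[0,0,0],0],[0,[0,0,10],0],[0,[0,0,20],0],[0,[0,0,30],0]]' 60; python3 -m creep '[[0,[0,0,30],0],[0,[0,-10,30],0],[0,[0,-20,20],0.05],[0,[0,-30,10],0.1],[0,[0,-30,0],0.1],[0,[0,-30,0],0.1],[0,[0,-30,0],0.05],[0,[0,-30,0],0]]'
python3 - <<'E'
from h import *
st(); snap('wrist','w20'); snap('top','top20')
z=ld('top20');P=cloud(z)
rect(P,100,150,200,260,.007,.08,'tray')
rect(P,100,160,190,250,.055,.08,'tab')
rect(P,325,140,400,245,.02,.04,'sp')
rect(P,210,130,320,200,.033,.05,'jaws')
rect(P,225,130,260,150,.052,.1,'thumb')
crop('top20',0,0,512,384,1.55,'top20b')
E
```

```text
time: 19.4
tool_pos: [0.5322, 0.2542, 0.089]
tcp_rot: [0.358, 1.546, -0.365]
wrist_force: [0.6, 0.5, -0.4]
width: 0.997
time: 20.07
tool_pos: [0.5347, 0.0741, 0.1821]
tcp_rot: [0.046, 1.57, -0.046]
wrist_force: [0.5, 0.4, -0.3]
width: 0.997
t=20.07 tcp [534.7  74.1 182.1] xax [ 0.001 -0.    -1.   ] yaw_y=86.7 deg w=0.997 F [ 0.5  0.4 -0.3] q [ 0.09  0.05  1.95 -0.    1.15 -1.42]
tray c=(477.9,292.7) long=150.7 short=115.9 longdir=-22.2deg z=12.0 mean=(458.9,319.9) n=427 px=(137,209)
tray c=(482.8,216.8) long=40.3 short=7.0 longdir=-25.9deg z=18.8 mean=(482.4,214.8) n=29 px=(174,200)
tray c=(466.6,319.8) long=19.4 short=9.4 longdir=-56.2deg z=7.7 mean=(466.8,319.1) n=15 px=(138,206)
tab c=(545.2,271.5) long=23.7 short=9.2 longdir=63.0deg z=71.3 mean=(545.4,272.4) n=31 px=(148,176)
sp c=(639.7,-338.2) long=55.8 short=21.5 longdir=-87.9deg z=33.1 mean=(640.0,-339.7) n=106 px=(372,143)
sp c=(599.0,-235.9) long=46.7 short=28.7 longdir=-57.6deg z=29.6 mean=(598.8,-235.1) n=174 px=(335,158)
sp c=(540.1,-358.6) long=46.1 short=29.9 longdir=-16.1deg z=29.5 mean=(539.8,-357.6) n=185 px=(379,179)
sp c=(510.0,-266.9) long=47.1 short=29.4 longdir=-50.5deg z=30.2 mean=(509.6,-265.7) n=181 px=(346,190)
sp c=(419.7,-266.0) long=46.4 short=26.4 longdir=57.1deg z=29.9 mean=(420.0,-265.0) n=165 px=(346,222)
thumb c=(647.9,25.7) long=21.2 short=13.7 longdir=0.1deg z=63.2 mean=(650.5,23.4) n=31 px=(242,138)
```

View pics/top20b.png

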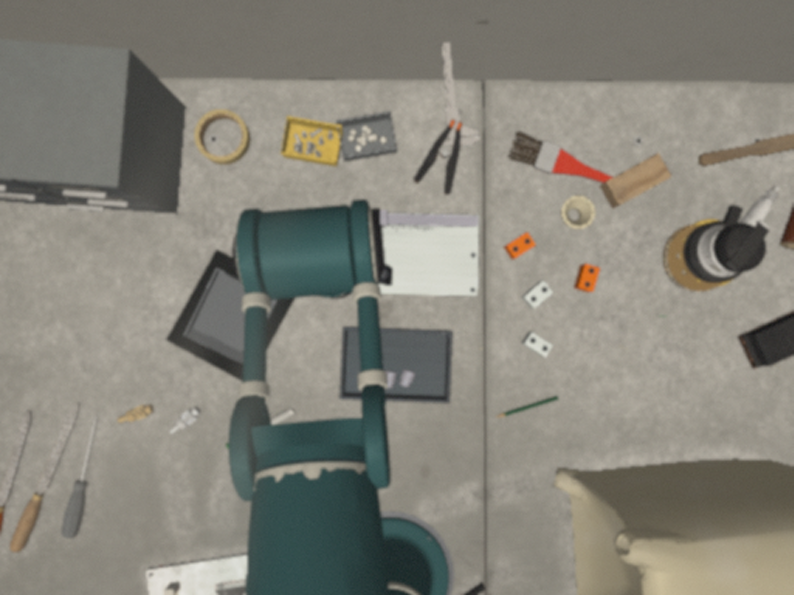

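Run:
```python
from h import *
z=ld('top0');im=z['im'].astype(int)
m=((im.min(2)>175)).astype(np.uint8); m[:, :205]=0;m[:,312:]=0;m[:135]=0;m[200:]=0
n,l,s,c=cv2.connectedComponentsWithStats(m); i=1+np.argmax(s[1:,4]); print(s[i])
v,u=np.nonzero(l==i)
Kinv=np.linalg.inv(z['K']);Ro=rot(z['o'])
def ray(u,v,h):
    d=np.stack([u,v,np.ones_like(u)],-1)@Kinv.T@Ro.T; return (z['eye']+d*((h-z['eye'][2])/d[:,2])[:,None])*1000
# bottom edge per column (max v), subpixel by gradient
g=im.mean(2)
us=np.arange(220,305);vs=[]
for x in us:
    col=g[185:196,x]; d=-np.diff(col); vs.append(185.5+ (d.clip(0)*np.arange(len(d))).sum()/d.clip(0).sum())
E=ray(us.astype(float),np.array(vs),.010); p=np.polyfit(E[:,1],E[:,0],1); print('bottom edge x=',np.polyval(p,0),'slope',p[0],np.degrees(np.arctan(p[0])), np.std(E[:,0]-np.polyval(p,E[:,1])))
# left/right edge
for (a,b,sgn) in [(210,224,1),(301,313,-1)]:
    vs=np.arange(155,185);uu=[]
    for y in vs:
        d=sgn*np.diff(g[y,a:b]); uu.append(a+.5+(d.clip(0)*np.arange(len(d))).sum()/d.clip(0).sum())
    E=ray(np.array(uu),vs.astype(float),.010); q=np.polyfit(E[:,0],E[:,1],1); print('side y at x=587',np.polyval(q,587),'slope',np.degrees(np.arctan(q[0])))
P=cloud(z); print('beam edge')
for x0,x1 in [(245,275),(275,308)]:
    S=P[128:160,x0:x1]; m=(S[...,2]>.0135)&(S[...,2]<.022); print(S[m][:,:2].mean(0)*1000, m.sum())
```

```text
[ 217  147   91   43 3259]
bottom edge x= 512.1131225733919 slope 0.014545936819889456 0.8333620167259683 1.187641765995785
side y at x=587 98.56066357970573 slope 0.4646034502377765
side y at x=587 -162.95566630059858 slope 0.5479398435222993
beam edge
[644.61817207 -30.51478568] 175
[ 642.5086878  -113.99082601] 235
```

```bash
python3 -m creep '[[0,[10,-4,-4],0.01],[0,[16,-6,-8],0.02],[0,[18,-8,-10],0.02],[0,[20,-8,-10],0],[0,[18,-8,-10],0],[0,[16,-7,-10],0],[0,[12,-5,-6],0],[0,[4,-2,-4],0]]'
python3 - <<'E'
from h import *
st(); snap('wrist','w21')
P=cloud(ld('w21')); rect(P,100,100,400,384,.054,.08,'thumb')
E
```

```text
time: 20.83
tool_pos: [0.6508, 0.0278, 0.1178]
tcp_rot: [0.008, 1.571, -0.008]
wrist_force: [0.9, -0.9, -0.9]
width: 1.0
t=20.83 tcp [650.8  27.8 117.8] xax [-0.  0. -1.] yaw_y=89.4 deg w=1.000 F [ 0.9 -0.9 -0.9] q [ 0.    0.31  1.77  0.    1.07 -1.56]
thumb c=(651.9,24.8) long=23.5 short=13.9 longdir=-0.7deg z=63.1 mean=(649.9,24.9) n=564 px=(251,203)
```

View pics/w21.png

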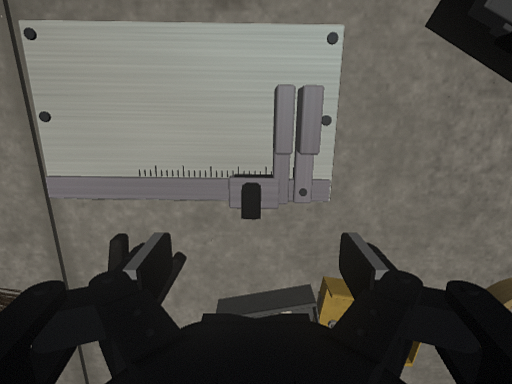

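```bash
python3 -m creep '[[0,[-1,-2.5,-10],0],[0,[0,0,-20],0],[0,[0,0,-20],0],[0,[0,0,-18],0],[0,[0,0,-12],0],[100,[0,0,-4],0],[150,[0,0,0],0],[180,[0,0,0],0]]' 20
python3 - <<'E'
from h import *
st(); snap('wrist','w22')
E
```

```text
time: 21.55
tool_pos: [0.6482, 0.0251, 0.0359]
tcp_rot: [0.008, 1.57, -0.008]
wrist_force: [0.9, 0.2, 1.1]
width: 0.606
t=21.55 tcp [648.2  25.1  35.9] xax [ 0.001 -0.    -1.   ] yaw_y=89.4 deg w=0.606 F [0.9 0.2 1.1] q [ 0.    0.39  1.82 -0.    0.93 -1.56]
```

View pics/w22.png

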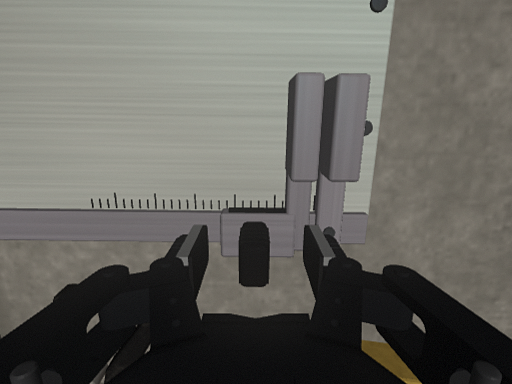

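```bash
python3 -m creep '[[255,[0,0,0],0],[255,[0,0,0],0],[255,[0,0,0],0],[255,[0,0,0],0],[255,[0,0,0],0],[255,[0,0,0],0],[255,[0,0,0],0],[255,[0,0,0],0]]' 20
python3 - <<'E'
from h import *
st()
E
python3 -m creep '[[255,[0,-4,0],0],[255,[0,-8,0],0],[255,[0,-12,0],0],[255,[0,-14,0],0],[255,[0,-14,0],0],[255,[0,-12,0],0],[255,[0,-10,0],0],[255,[0,-6,0],0]]'
python3 -m creep '[[255,[0,-5,0],0],[255,[0,-5,0],0],[255,[0,-4,0],0],[255,[0,-2,0],0],[255,[0,0,0],0],[255,[0,0,0],0],[255,[0,0,0],0],[255,[0,0,0],0]]'
python3 - <<'E'
from h import *
st(); snap('wrist','w23')
E
```

```text
time: 22.27
tool_pos: [0.649, 0.0248, 0.0366]
tcp_rot: [0.009, 1.569, -0.009]
wrist_force: [-0.0, -0.7, 5.4]
width: 0.157
t=22.27 tcp [649.   24.8  36.6] xax [ 0.002  0.    -1.   ] yaw_y=89.4 deg w=0.157 F [-0.  -0.7  5.4] q [-0.    0.39  1.82  0.    0.93 -1.56]
time: 22.93
tool_pos: [0.6473, -0.0559, 0.0364]
tcp_rot: [0.01, 1.572, -0.009]
wrist_force: [-4.5, 1.9, 9.7]
width: 0.162
time: 23.6
tool_pos: [0.6469, -0.071, 0.0364]
tcp_rot: [0.009, 1.573, -0.008]
wrist_force: [-5.2, 0.1, 10.6]
width: 0.16
t=23.60 tcp [646.9 -71.   36.4] xax [-0.002  0.    -1.   ] yaw_y=89.4 deg w=0.160 F [-5.2  0.1 10.6] q [-0.15  0.4   1.81  0.    0.93 -1.71]
```

View pics/w23.png

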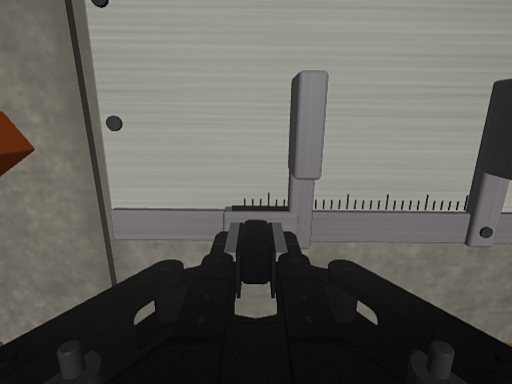

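```bash
python3 -m creep '[[200,[0,0,0],0],[170,[0,0,0],0],[150,[0,0,2],0],[150,[0,0,4],0],[150,[0,0,10],0],[100,[0,0,20],0],[0,[0,0,25],0],[0,[0,-10,25],0]]' 60; python3 -m creep '[[0,[0,-20,20],0],[0,[-10,-25,10],-0.05],[0,[-20,-25,0],-0.12],[0,[-25,-25,0],-0.12],[0,[-25,-25,0],-0.12],[0,[-20,-25,0],-0.12],[0,[-16,-25,0],-0.12],[0,[-8,-12,0],-0.12]]';  python3 - <<'E'
from h import *
st(); snap('wrist','w24')
E
```

```text
time: 24.32
tool_pos: [0.6474, -0.0797, 0.1221]
tcp_rot: [0.008, 1.572, -0.007]
wrist_force: [0.6, -0.8, -0.1]
width: 0.824
time: 24.98
tool_pos: [0.5221, -0.2657, 0.1524]
tcp_rot: [0.615, 1.481, -0.617]
wrist_force: [-0.5, 0.4, -0.2]
width: 1.006
t=24.98 tcp [ 522.1 -265.7  152.4] xax [ 0.    -0.002 -1.   ] yaw_y=44.8 deg w=1.006 F [-0.5  0.4 -0.2] q [-0.51  0.16  1.88 -0.    1.1  -1.29]
```

View pics/w24.png

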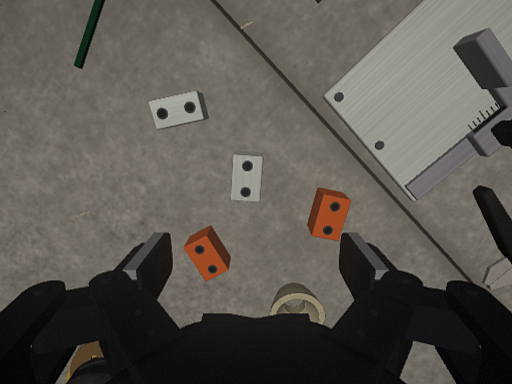

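Run:
```python
from h import *
P=cloud(ld('w24')); rect(P,130,80,360,290,.022,.04,'sp'); crop('w24',130,70,380,300,3,'w24c')
```

```text
sp c=(422.9,-266.8) long=45.9 short=26.0 longdir=56.8deg z=30.4 mean=(423.3,-266.2) n=1517 px=(177,109)
sp c=(512.8,-267.5) long=46.0 short=28.9 longdir=-49.4deg z=30.5 mean=(512.1,-266.7) n=1388 px=(246,177)
sp c=(601.6,-236.5) long=46.5 short=29.0 longdir=-57.5deg z=30.6 mean=(600.0,-236.0) n=1351 px=(330,216)
sp c=(543.1,-359.4) long=46.4 short=29.8 longdir=-16.4deg z=30.5 mean=(542.1,-357.4) n=1224 px=(206,256)
sp c=(641.2,-319.9) long=20.0 short=2.8 longdir=46.9deg z=24.3 mean=(640.9,-319.8) n=30 px=(296,289)
```

View pics/w24c.png

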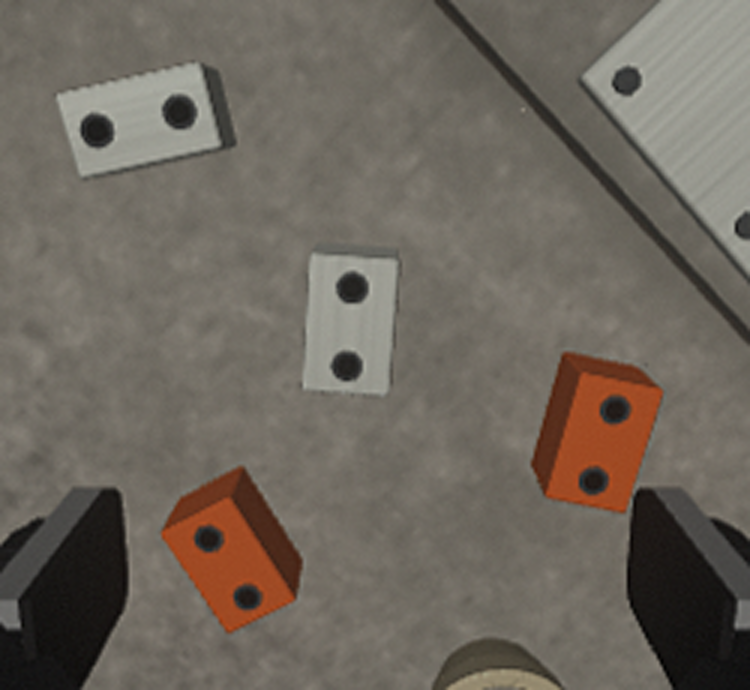

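```bash
python3 -m creep '[[0,[-8,0,-4],0.03],[0,[-16,0,-10],0.04],[0,[-20,0,-14],0.05],[0,[-20,0,-16],0.05],[0,[-18,0,-16],0.04],[0,[-12,-1,-14],0],[0,[-6,0,-10],0],[0,[0,0,-6],0]]'
python3 - <<'E'
from h import *
st(); snap('wrist','w25'); P=cloud(ld('w25')); rect(P,150,120,360,330,.022,.045,'sp')
E
```

```text
time: 25.7
tool_pos: [0.4225, -0.2634, 0.0603]
tcp_rot: [0.448, 1.526, -0.447]
wrist_force: [0.3, -1.3, 0.5]
width: 0.997
t=25.70 tcp [ 422.5 -263.4   60.3] xax [-0.001  0.001 -1.   ] yaw_y=57.3 deg w=0.997 F [ 0.3 -1.3  0.5] q [-0.61  0.11  2.13  0.    0.9  -1.61]
sp c=(422.3,-267.0) long=45.9 short=26.3 longdir=56.8deg z=30.5 mean=(421.1,-266.3) n=2746 px=(249,217)
sp c=(506.7,-261.2) long=29.6 short=29.5 longdir=41.8deg z=30.5 mean=(503.7,-259.2) n=1526 px=(320,302)
```

View pics/w25.png

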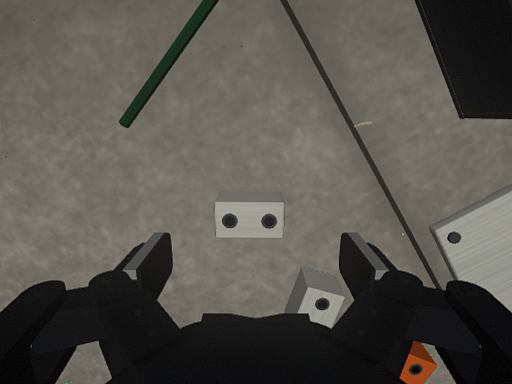

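```bash
python3 -m creep '[[0,[-0.5,-2.5,-8],-0.008],[0,[0,0,-15],0],[0,[0,0,-15],0],[0,[0,0,-12],0],[0,[0,0,-6],0],[0,[0,0,-2],0],[0,[0,0,0],0],[0,[0,0,0],0]]'
python3 - <<'E'
from h import *
st(); snap('wrist','w26')
E
python3 -m creep '[[255,[0,0,0],0],[255,[0,0,0],0],[255,[0,0,0],0],[255,[0,0,0],0],[255,[0,0,0],0],[255,[0,0,0],0],[255,[0,0,0],0],[255,[0,0,0],0]]' 40
python3 - <<'E'
from h import *
st()
E
```

```text
time: 26.42
tool_pos: [0.4244, -0.2671, 0.004]
tcp_rot: [0.453, 1.521, -0.454]
wrist_force: [0.3, 0.5, 0.3]
width: 0.999
t=26.42 tcp [ 424.4 -267.1    4. ] xax [ 0.001 -0.001 -1.   ] yaw_y=56.9 deg w=0.999 F [0.3 0.5 0.3] q [-0.61  0.2   2.16  0.    0.78 -1.6 ]
time: 27.13
tool_pos: [0.424, -0.267, 0.0039]
tcp_rot: [0.453, 1.522, -0.454]
wrist_force: [-1.0, 0.2, 6.1]
width: 0.531
t=27.13 tcp [ 424.  -267.     3.9] xax [ 0.001 -0.001 -1.   ] yaw_y=56.8 deg w=0.531 F [-1.   0.2  6.1] q [-0.61  0.2   2.16 -0.    0.78 -1.6 ]
```

View pics/w26.png

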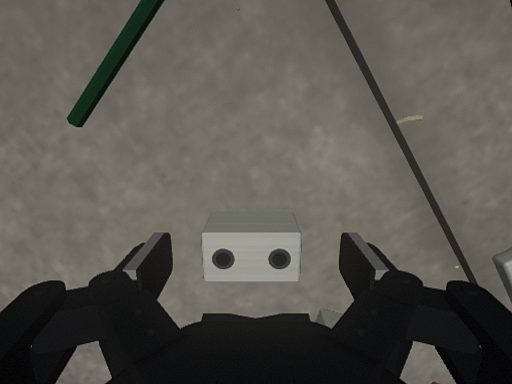

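```bash
python3 -m creep '[[255,[0,0,10],0],[255,[0,0,20],0],[255,[4,6,25],-0.05],[255,[8,12,20],-0.1],[255,[12,20,10],-0.12],[255,[14,28,0],-0.12],[255,[16,32,0],-0.12],[255,[17,34,0],-0.12]]' 40; python3 -m creep '[[255,[17,34,0],-0.12],[255,[17,34,0],-0.12],[255,[17,32,0],-0.1],[255,[16,30,0],-0.046],[255,[14,24,0],0],[255,[8,16,0],0],[255,[4,8,0],0],[255,[0,4,0],0]]'
python3 - <<'E'
from h import *
st(); snap('wrist','w27')
P=cloud(ld('w27')); rect(P,100,30,420,384,.035,.043,'jaw')
E
```

```text
time: 27.8
tool_pos: [0.493, -0.1369, 0.0889]
tcp_rot: [0.935, 1.36, -0.935]
wrist_force: [1.2, -0.7, -0.7]
width: 0.53
time: 28.47
tool_pos: [0.5848, 0.0423, 0.0882]
tcp_rot: [1.209, 1.209, -1.21]
wrist_force: [0.7, -0.5, -0.8]
width: 0.532
t=28.47 tcp [584.8  42.3  88.2] xax [-0. -0. -1.] yaw_y=-0.0 deg w=0.532 F [ 0.7 -0.5 -0.8] q [ 0.03  0.23  1.93 -0.    0.98  0.03]
jaw c=(591.3,71.8) long=52.0 short=16.2 longdir=-1.0deg z=40.4 mean=(591.0,72.4) n=1705 px=(263,168)
jaw c=(588.5,-42.2) long=51.7 short=14.2 longdir=-1.1deg z=41.0 mean=(587.8,-39.6) n=1010 px=(258,307)
```

View pics/w27.png

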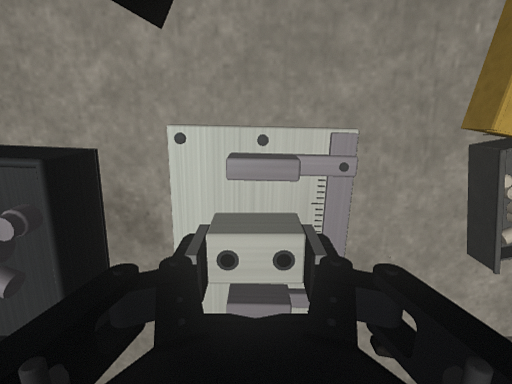

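Run:
```python
from h import *
P=cloud(ld('w27')); print(np.round(P[258,255]*1000)); rect(P,204,225,306,290,.100,.13,'held')
```

```text
[586.  45. 116.]
held c=(585.2,44.4) long=50.6 short=26.7 longdir=-0.3deg z=114.7 mean=(585.3,46.4) n=5902 px=(254,254)
```

```bash
python3 -m creep '[[255,[2,1,-6],-0.02],[255,[3.2,1.5,-14],0],[255,[0,0,-16],0],[255,[0,0,-16],0],[255,[0,0,-12],0],[255,[0,0,-6],0],[255,[0,0,-3],0],[255,[0,0,0],0]]'
python3 - <<'E'
from h import *
st(); snap('wrist','w28')
P=cloud(ld('w28')); rect(P,204,225,306,300,.036,.045,'held'); rect(P,100,30,420,225,.033,.045,'jaw')
E
```

```text
time: 29.18
tool_pos: [0.5888, 0.043, 0.0147]
tcp_rot: [1.225, 1.2, -1.228]
wrist_force: [0.4, -0.9, -1.4]
width: 0.532
t=29.18 tcp [588.8  43.   14.7] xax [-0.002 -0.    -1.   ] yaw_y=-1.3 deg w=0.532 F [ 0.4 -0.9 -1.4] q [ 0.03  0.33  1.96 -0.    0.85  0.05]
held c=(589.3,45.1) long=47.1 short=26.4 longdir=-1.3deg z=41.2 mean=(589.8,46.3) n=5340 px=(255,256)
jaw c=(590.9,72.0) long=52.1 short=16.1 longdir=-1.3deg z=40.3 mean=(590.9,73.0) n=4242 px=(256,200)
```

View pics/w28.png

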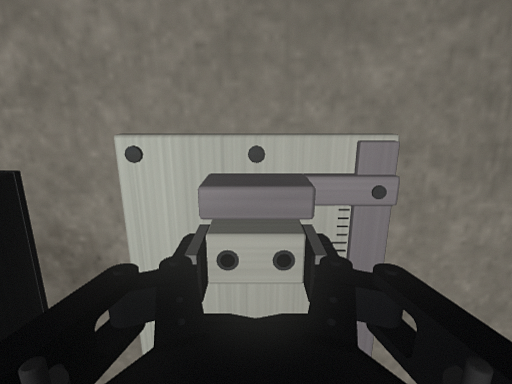

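```bash
python3 -m creep '[[255,[0,2,-1],0],[255,[0,2,0],0],[110,[0,0,0],0],[90,[0,0,0],0],[80,[0,0,0],0],[80,[0,0,0],0],[80,[0,0,8],0],[80,[0,0,20],0]]'; python3 -m creep '[[80,[0,-5,25],0],[0,[-5,-15,25],-0.04],[0,[-8,-30,20],-0.1],[0,[-8,-35,10],-0.12],[0,[-8,-35,0],-0.12],[0,[-8,-35,0],-0.12],[0,[-8,-35,0],-0.12],[0,[-8,-35,0],-0.12]]';  python3 - <<'E'
from h import *
st(); snap('wrist','w29')
E
```

```text
time: 29.9
tool_pos: [0.5869, 0.0475, 0.04]
tcp_rot: [1.222, 1.203, -1.23]
wrist_force: [-0.9, -0.8, -0.0]
width: 0.686
time: 30.57
tool_pos: [0.5364, -0.179, 0.1235]
tcp_rot: [1.749, 0.741, -1.747]
wrist_force: [0.9, -0.9, 0.4]
width: 1.0
t=30.57 tcp [ 536.4 -179.   123.5] xax [ 0.001 -0.001 -1.   ] yaw_y=-44.0 deg w=1.000 F [ 0.9 -0.9  0.4] q [-0.37  0.15  1.95  0.    1.04  0.4 ]
```

View pics/w29.png

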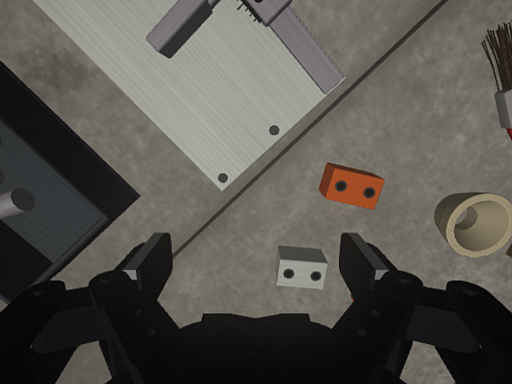

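```bash
python3 -m creep '[[0,[-4,-12,-6],-0.03],[0,[-5,-16,-10],-0.04],[0,[-5,-18,-12],-0.026],[0,[-5,-16,-12],0],[0,[-3,-14,-10],0],[0,[-2,-8,-8],0],[0,[-1,-3,-5],0],[0,[0,0,0],0]]';  python3 - <<'E'
from h import *
st(); snap('wrist','w30'); P=cloud(ld('w30')); rect(P,150,120,360,330,.022,.045,'sp')
E
```

```text
time: 31.28
tool_pos: [0.5109, -0.2641, 0.0579]
tcp_rot: [1.807, 0.675, -1.81]
wrist_force: [0.6, 0.7, -0.5]
width: 0.999
t=31.28 tcp [ 510.9 -264.1   57.9] xax [-0.002  0.001 -1.   ] yaw_y=-49.2 deg w=0.999 F [ 0.6  0.7 -0.5] q [-0.52  0.25  1.97  0.    0.93  0.34]
sp c=(513.4,-267.9) long=46.0 short=29.3 longdir=-49.8deg z=30.4 mean=(514.4,-266.8) n=3092 px=(261,219)
```

View pics/w30.png

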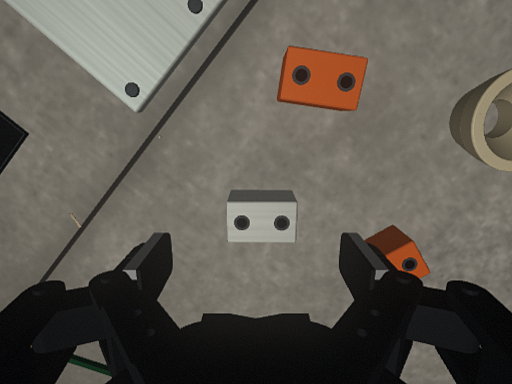

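```bash
python3 -m creep '[[0,[1.5,-3,-8],-0.008],[0,[0,0,-15],0],[0,[0,0,-15],0],[0,[0,0,-12],0],[0,[0,0,-6],0],[0,[0,0,-1],0],[0,[0,0,0],0],[0,[0,0,0],0]]'; python3 -m creep '[[255,[0,0,0],0],[255,[0,0,0],0],[255,[0,0,0],0],[255,[0,0,0],0],[255,[0,0,0],0],[255,[0,0,0],0],[255,[0,0,0],0],[255,[0,0,0],0]]' 40
python3 - <<'E'
from h import *
st(); snap('wrist','w31')
E
```

```text
time: 32.0
tool_pos: [0.5139, -0.2676, 0.0029]
tcp_rot: [1.813, 0.666, -1.812]
wrist_force: [-0.1, -0.4, 0.6]
width: 0.998
time: 32.67
tool_pos: [0.5139, -0.2678, 0.0031]
tcp_rot: [1.813, 0.665, -1.811]
wrist_force: [-0.4, -0.5, 5.0]
width: 0.531
t=32.67 tcp [ 513.9 -267.8    3.1] xax [ 0.001 -0.001 -1.   ] yaw_y=-49.6 deg w=0.531 F [-0.4 -0.5  5. ] q [-0.52  0.33  1.99 -0.    0.82  0.34]
```

View pics/w31.png

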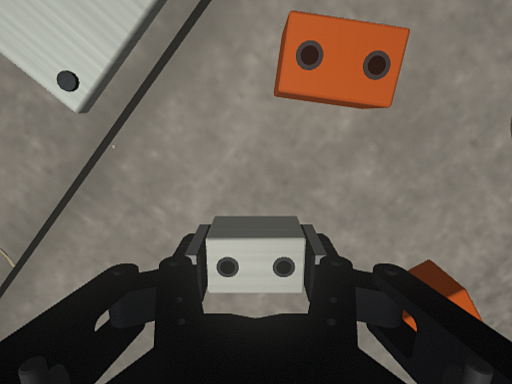

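```bash
python3 -m creep '[[255,[0,0,10],0],[255,[0,0,20],0],[255,[2,6,25],0.04],[255,[3,12,20],0.08],[255,[4,20,12],0.1],[255,[6,28,0],0.12],[255,[8,32,0],0.12],[255,[9,34,0],0.12]]' 40; python3 -m creep '[[255,[9,34,0],0.12],[255,[9,32,0],0.1],[255,[8,28,0],0.045],[255,[7,24,0],0],[255,[5,16,0],0],[255,[3,10,0],0],[255,[1,5,0],0],[255,[0,2,0],0]]'
python3 - <<'E'
from h import *
st(); snap('wrist','w32')
P=cloud(ld('w32')); rect(P,100,30,420,225,.033,.046,'jaw');rect(P,204,225,306,300,.100,.13,'held')
E
```

```text
time: 33.38
tool_pos: [0.5448, -0.1346, 0.0897]
tcp_rot: [1.414, 1.062, -1.414]
wrist_force: [0.2, 0.2, -1.0]
width: 0.529
time: 34.05
tool_pos: [0.587, 0.016, 0.0891]
tcp_rot: [1.224, 1.2, -1.225]
wrist_force: [-0.3, -0.9, -1.2]
width: 0.528
t=34.05 tcp [587.   16.   89.1] xax [-0.001 -0.    -1.   ] yaw_y=-1.2 deg w=0.528 F [-0.3 -0.9 -1.2] q [-0.01  0.23  1.93 -0.    0.99  0.01]
jaw c=(590.7,58.3) long=51.9 short=41.9 longdir=-1.2deg z=40.5 mean=(591.1,59.7) n=4315 px=(259,148)
held c=(587.5,14.9) long=51.0 short=30.2 longdir=-1.1deg z=116.3 mean=(587.5,17.9) n=6860 px=(254,258)
```

View pics/w32.png

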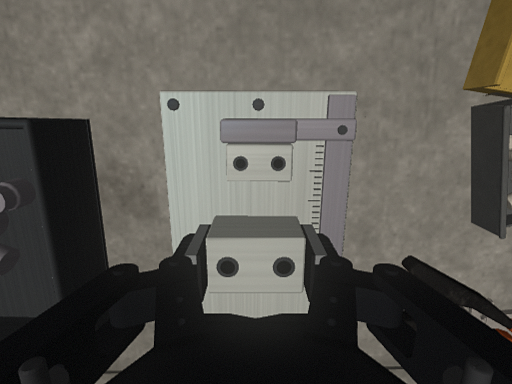

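```bash
python3 -m creep '[[255,[2,2,-6],0],[255,[1,2,-14],0],[255,[0,0,-16],0],[255,[0,0,-16],0],[255,[0,0,-12],0],[255,[0,0,-6],0],[255,[0,0,-4],0],[255,[0,0,-2],0]]'
python3 - <<'E'
from h import *
st(); snap('wrist','w33')
P=cloud(ld('w33')); rect(P,204,225,306,300,.036,.045,'held')
E
python3 -m creep '[[255,[0,2,0],0],[255,[0,2,0],0],[110,[0,0,0],0],[90,[0,0,0],0],[80,[0,0,0],0],[80,[0,0,0],0],[80,[0,0,8],0],[80,[0,0,20],0]]'
python3 - <<'E'
from h import *
st(); snap('wrist','w34')
E
```

```text
time: 34.77
tool_pos: [0.5896, 0.0191, 0.0131]
tcp_rot: [1.224, 1.2, -1.227]
wrist_force: [-8.1, -1.4, 10.3]
width: 0.534
t=34.77 tcp [589.6  19.1  13.1] xax [-0.002 -0.    -1.   ] yaw_y=-1.2 deg w=0.534 F [-8.1 -1.4 10.3] q [-0.01  0.33  1.96 -0.    0.85  0.01]
held c=(590.9,37.9) long=44.7 short=1.9 longdir=-1.1deg z=40.4 mean=(590.8,37.9) n=200 px=(255,226)
held c=(590.1,18.0) long=46.7 short=30.0 longdir=-0.6deg z=40.5 mean=(590.4,19.4) n=5907 px=(255,263)
time: 35.48
tool_pos: [0.5874, 0.0236, 0.039]
tcp_rot: [1.222, 1.204, -1.229]
wrist_force: [-0.8, 0.2, -0.6]
width: 0.687
t=35.48 tcp [587.4  23.6  39. ] xax [-0.006  0.    -1.   ] yaw_y=-1.2 deg w=0.687 F [-0.8  0.2 -0.6] q [-0.    0.29  1.95 -0.    0.9   0.02]
```

View pics/w34.png

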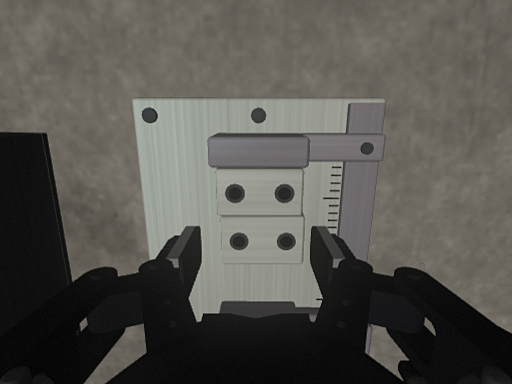

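```bash
python3 -m creep '[[80,[0,0,20],0.03],[60,[0,0,25],0.08],[0,[3,-6,20],0.12],[0,[6,-12,10],0.12],[0,[9,-15,0],0.12],[0,[10,-16,0],0.12],[0,[10,-16,0],0.12],[0,[9,-14,0],0.12]]'; python3 -m creep '[[0,[7,-10,0],0.12],[0,[5,-6,0],0.12],[0,[2,0,0],0.12],[0,[0,0,0],0.12],[0,[0,0,0],0.12],[0,[0,0,0],0.12],[0,[0,0,0],0.03],[0,[0,0,0],0]]'
python3 - <<'E'
from h import *
st(); snap('wrist','w35')
P=cloud(ld('w35')); rect(P,100,100,400,384,.054,.08,'thumb'); rect(P,100,50,420,225,.033,.046,'jaw')
E
```

```text
time: 36.2
tool_pos: [0.6382, -0.0564, 0.1172]
tcp_rot: [0.591, 1.487, -0.591]
wrist_force: [-0.4, -1.0, -0.3]
width: 0.997
time: 36.87
tool_pos: [0.6515, -0.0715, 0.1167]
tcp_rot: [0.009, 1.57, -0.009]
wrist_force: [0.1, -0.1, -0.2]
width: 1.003
t=36.87 tcp [651.5 -71.5 116.7] xax [ 0.001 -0.    -1.   ] yaw_y=89.3 deg w=1.003 F [ 0.1 -0.1 -0.2] q [-0.15  0.32  1.76  0.    1.07 -1.71]
thumb c=(649.1,-69.5) long=22.6 short=14.4 longdir=-1.0deg z=63.1 mean=(647.8,-69.7) n=582 px=(257,200)
jaw c=(588.4,-43.3) long=51.5 short=14.3 longdir=-1.4deg z=41.3 mean=(587.2,-43.8) n=1324 px=(291,114)
jaw c=(591.7,31.6) long=50.1 short=47.2 longdir=-87.9deg z=40.5 mean=(591.6,30.0) n=3946 px=(388,119)
jaw c=(638.5,-69.3) long=13.6 short=1.5 longdir=86.7deg z=42.2 mean=(638.5,-69.5) n=61 px=(257,181)
```

View pics/w35.png

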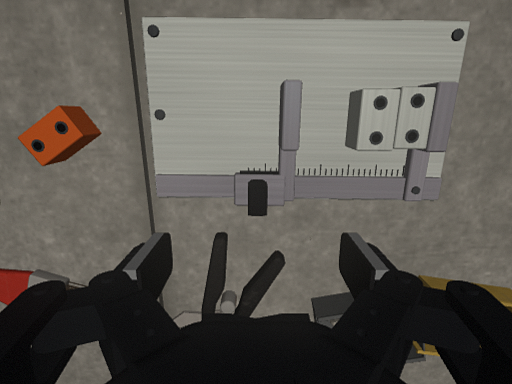

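```bash
python3 -m creep '[[0,[-3,2,-10],-0.01],[0,[0,0,-20],0],[0,[0,0,-20],0],[0,[0,0,-17],0],[0,[0,0,-10],0],[100,[0,0,-4],0],[150,[0,0,0],0],[180,[0,0,0],0]]' 20; python3 -m creep '[[255,[0,0,0],0],[255,[0,0,0],0],[255,[0,0,0],0],[255,[0,0,0],0],[255,[0,0,0],0],[255,[0,0,0],0],[255,[0,0,0],0],[255,[0,0,0],0]]' 20
python3 - <<'E'
from h import *
st(); snap('wrist','w36')
E
```

```text
time: 37.58
tool_pos: [0.6487, -0.0694, 0.0357]
tcp_rot: [0.017, 1.57, -0.018]
wrist_force: [-0.2, 0.4, 0.7]
width: 0.607
time: 38.25
tool_pos: [0.6493, -0.0696, 0.0365]
tcp_rot: [0.017, 1.569, -0.018]
wrist_force: [0.8, -0.5, 5.5]
width: 0.155
t=38.25 tcp [649.3 -69.6  36.5] xax [ 0.002 -0.    -1.   ] yaw_y=88.7 deg w=0.155 F [ 0.8 -0.5  5.5] q [-0.14  0.4   1.81 -0.    0.93 -1.69]
```

View pics/w36.png

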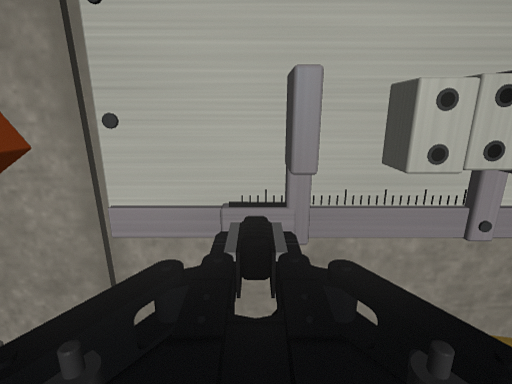

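```bash
python3 -m creep '[[255,[0.1,4,0],0],[255,[0.1,7,0],0],[255,[0.2,8,0],0],[255,[0.2,8,0],0],[255,[0.1,6,0],0],[255,[0.1,4,0],0],[255,[0,2,0],0],[255,[0,0,0],0]]'
python3 - <<'E'
from h import *
st(); snap('wrist','w37')
E
```

```text
time: 38.97
tool_pos: [0.6502, -0.0301, 0.0365]
tcp_rot: [0.017, 1.568, -0.017]
wrist_force: [-0.6, -1.3, 5.2]
width: 0.16
t=38.97 tcp [650.2 -30.1  36.5] xax [ 0.002 -0.    -1.   ] yaw_y=88.8 deg w=0.160 F [-0.6 -1.3  5.2] q [-0.08  0.39  1.82 -0.    0.93 -1.63]
```

View pics/w37.png

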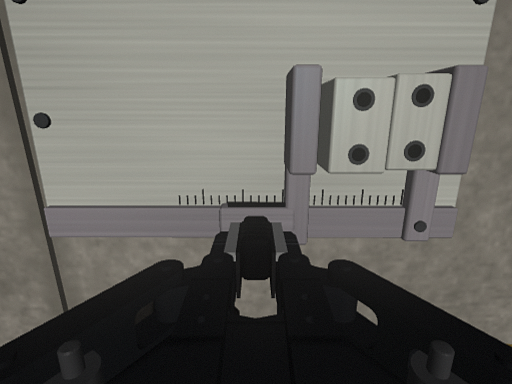

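```bash
python3 -m creep '[[255,[0,1,0],0],[255,[0,1,0],0],[255,[0,1,0],0],[255,[0,1,0],0],[255,[0,1,0],0],[255,[0,1,0],0],[255,[0,1,0],0],[255,[0,1,0],0]]'; python3 -c "
from h import *
st()"; python3 -m creep '[[255,[0,1,0],0],[255,[0,1,0],0],[255,[0,1,0],0],[255,[0,0,0],0],[255,[0,0,0],0],[255,[0,0,0],0],[255,[0,0,0],0],[255,[0,0,0],0]]'
python3 - <<'E'
from h import *
st(); snap('wrist','w38'); P=cloud(ld('w38')); rect(P,100,50,500,225,.033,.046,'jaw')
E
```

```text
time: 39.68
tool_pos: [0.6504, -0.0228, 0.0366]
tcp_rot: [0.017, 1.568, -0.018]
wrist_force: [0.0, -2.6, 5.2]
width: 0.16
t=39.68 tcp [650.4 -22.8  36.6] xax [ 0.003 -0.001 -1.   ] yaw_y=88.7 deg w=0.160 F [ 0.  -2.6  5.2] q [-0.07  0.39  1.82 -0.    0.93 -1.62]
time: 40.35
tool_pos: [0.6504, -0.0203, 0.0366]
tcp_rot: [0.016, 1.568, -0.018]
wrist_force: [0.4, -3.5, 5.4]
width: 0.161
t=40.35 tcp [650.4 -20.3  36.6] xax [ 0.003 -0.001 -1.   ] yaw_y=88.7 deg w=0.161 F [ 0.4 -3.5  5.4] q [-0.07  0.39  1.82 -0.    0.93 -1.62]
jaw c=(590.0,37.1) long=85.6 short=52.1 longdir=88.6deg z=40.7 mean=(589.6,36.4) n=17733 px=(370,120)
jaw c=(640.0,-19.7) long=26.7 short=2.7 longdir=86.1deg z=42.1 mean=(639.8,-19.6) n=282 px=(256,221)
```

View pics/w38.png

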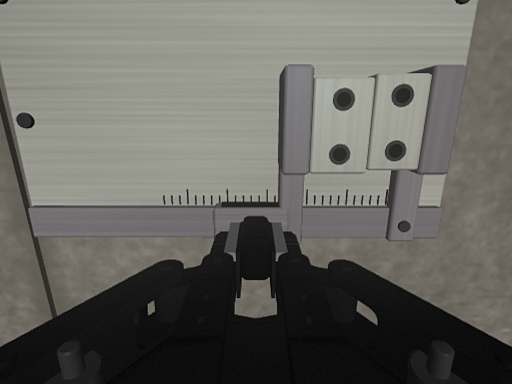

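```bash
python3 -m creep '[[255,[0,1,0],0],[255,[0,1,0],0],[255,[0,1,0],0],[255,[0,1,0],0],[255,[0,1,0],0],[255,[0,0,0],0],[255,[0,0,0],0],[255,[0,0,0],0]]'; python3 -m creep '[[255,[0,0,0],0],[255,[0,0,0],0],[255,[0,0,0],0],[255,[0,0,0],0],[255,[0,0,0],0],[255,[0,0,0],0],[255,[0,0,0],0],[255,[0,0,0],0]]'
python3 - <<'E'
from h import *
st(); snap('wrist','w39'); P=cloud(ld('w39')); rect(P,100,50,500,225,.033,.046,'jaw')
crop('w39',260,40,470,260,2.7,'w39c')
E
```

```text
time: 41.07
tool_pos: [0.6505, -0.016, 0.0366]
tcp_rot: [0.015, 1.568, -0.019]
wrist_force: [0.2, -4.9, 4.8]
width: 0.156
time: 41.73
tool_pos: [0.6505, -0.0161, 0.0366]
tcp_rot: [0.015, 1.568, -0.019]
wrist_force: [0.0, -5.6, 5.3]
width: 0.158
t=41.73 tcp [650.5 -16.1  36.6] xax [ 0.003 -0.002 -1.   ] yaw_y=88.8 deg w=0.158 F [ 0.  -5.6  5.3] q [-0.06  0.39  1.82 -0.    0.93 -1.61]
jaw c=(589.9,37.1) long=85.4 short=52.2 longdir=88.9deg z=40.7 mean=(589.6,36.5) n=17701 px=(361,120)
jaw c=(640.4,-15.4) long=26.7 short=3.1 longdir=-88.4deg z=42.2 mean=(639.9,-15.5) n=289 px=(255,221)
```

View pics/w39c.png

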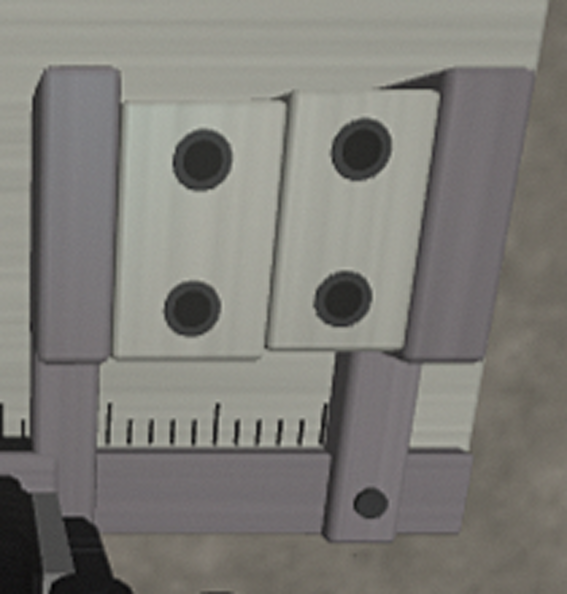

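```bash
python3 -m creep '[[255,[0,1,0],0],[255,[0,1,0],0],[255,[0,1,0],0],[255,[0,0,0],0],[255,[0,0,0],0],[255,[0,0,0],0],[255,[0,0,0],0],[255,[0,0,0],0]]'; python3 -m creep '[[255,[0,0,0],0],[255,[0,0,0],0],[255,[0,0,0],0],[255,[0,0,0],0],[255,[0,-1,0],0],[255,[0,-3,0],0],[255,[0,-5,0],0],[255,[-0.1,-8,0],0]]'; python3 -m creep '[[255,[-0.2,-8,0],0],[255,[-0.2,-8,0],0],[255,[-0.2,-8,0],0],[255,[-0.2,-8,0],0],[255,[-0.1,-6,0],0],[255,[0,-4,0],0],[255,[0,-2,0],0],[255,[0,0,0],0]]'
python3 - <<'E'
from h import *
st(); snap('wrist','w40')
E
```

```text
time: 42.45
tool_pos: [0.6505, -0.0135, 0.0366]
tcp_rot: [0.015, 1.568, -0.019]
wrist_force: [0.4, -7.4, 4.9]
width: 0.161
time: 43.12
tool_pos: [0.6502, -0.0285, 0.0366]
tcp_rot: [0.017, 1.568, -0.017]
wrist_force: [-0.1, 2.0, 5.6]
width: 0.158
time: 43.78
tool_pos: [0.6492, -0.0728, 0.0365]
tcp_rot: [0.018, 1.568, -0.018]
wrist_force: [1.0, 0.6, 5.5]
width: 0.163
t=43.78 tcp [649.2 -72.8  36.5] xax [ 0.002  0.    -1.   ] yaw_y=88.7 deg w=0.163 F [1.  0.6 5.5] q [-0.15  0.4   1.81  0.    0.93 -1.7 ]
```

View pics/w40.png

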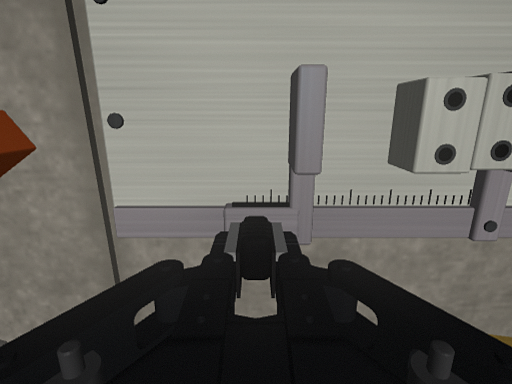

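```bash
python3 -m creep '[[200,[0,0,0],0],[170,[0,0,0],0],[150,[0,0,2],0],[150,[0,0,6],0],[150,[0,0,16],0],[100,[0,0,25],-0.02],[0,[0,0,25],-0.08],[0,[-3,4,10],-0.12]]' 60; python3 -m creep '[[0,[-6,10,0],-0.12],[0,[-8,14,0],-0.12],[0,[-10,16,0],-0.12],[0,[-10,16,0],-0.12],[0,[-9,14,0],-0.12],[0,[-7,12,0],-0.12],[0,[-5,8,0],-0.12],[0,[-2,4,0],-0.12]]'; python3 -m creep '[[0,[0,0,-5],-0.12],[0,[0,0,-10],-0.12],[0,[0,0,-15],-0.12],[0,[0,0,-10],-0.03],[0,[0,0,-5],0],[0,[0,0,-2],0],[0,[0,0,0],0],[0,[0,0,0],0]]'
python3 - <<'E'
from h import *
st(); snap('wrist','w41'); P=cloud(ld('w41')); rect(P,200,60,310,300,.036,.046,'row')
E
```

```text
time: 44.5
tool_pos: [0.6475, -0.0691, 0.1235]
tcp_rot: [0.193, 1.556, -0.194]
wrist_force: [1.1, 0.3, 0.7]
width: 0.818
time: 45.17
tool_pos: [0.5869, 0.0268, 0.1194]
tcp_rot: [0.937, 1.361, -0.937]
wrist_force: [-0.7, -0.3, 0.6]
width: 1.0
time: 45.83
tool_pos: [0.5885, 0.0256, 0.0729]
tcp_rot: [1.225, 1.199, -1.224]
wrist_force: [-0.8, -0.2, 0.5]
width: 1.0
t=45.83 tcp [588.5  25.6  72.9] xax [ 0.001 -0.    -1.   ] yaw_y=-1.2 deg w=1.000 F [-0.8 -0.2  0.5] q [ 0.    0.25  1.94 -0.    0.96  0.02]
row c=(590.4,44.2) long=70.8 short=52.1 longdir=88.7deg z=40.5 mean=(591.5,47.2) n=7591 px=(258,185)
row c=(588.3,-37.7) long=51.3 short=2.5 longdir=-0.8deg z=38.6 mean=(588.6,-37.6) n=321 px=(256,297)
```

View pics/w41.png

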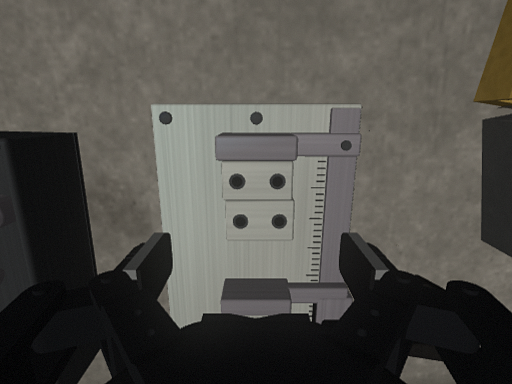

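```bash
python3 -m creep '[[70,[1.5,-2,-4],0],[70,[0,0,-8],0],[70,[0,0,-12],0],[70,[0,0,-14],0],[70,[0,0,-12],0],[70,[0,0,-8],0],[70,[0,0,-3],0],[70,[0,0,0],0]]'
python3 - <<'E'
from h import *
st(); snap('wrist','w42')
E
python3 -m creep '[[255,[0,0,0],0],[255,[0,0,0],0],[255,[0,0,0],0],[255,[0,0,0],0],[255,[0,0,0],0],[255,[0,0,0],0],[255,[0,0,0],0],[255,[0,0,0],0]]' 40
python3 - <<'E'
from h import *
st()
E
```

```text
time: 46.55
tool_pos: [0.5883, 0.0236, 0.0096]
tcp_rot: [1.223, 1.201, -1.227]
wrist_force: [-0.1, 0.4, -1.1]
width: 0.724
t=46.55 tcp [588.3  23.6   9.6] xax [-0.003  0.    -1.   ] yaw_y=-1.2 deg w=0.724 F [-0.1  0.4 -1.1] q [-0.    0.33  1.97  0.    0.84  0.02]
time: 47.27
tool_pos: [0.5904, 0.0236, 0.0121]
tcp_rot: [1.226, 1.198, -1.224]
wrist_force: [-0.1, -0.2, 5.1]
width: 0.533
t=47.27 tcp [590.4  23.6  12.1] xax [ 0.002  0.    -1.   ] yaw_y=-1.2 deg w=0.533 F [-0.1 -0.2  5.1] q [-0.    0.33  1.96  0.    0.85  0.02]
```

View pics/w42.png

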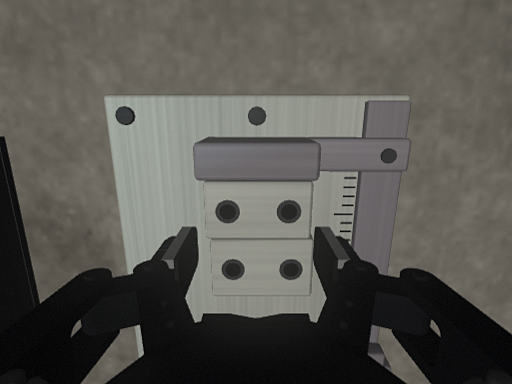

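```bash
python3 -m creep '[[255,[0,0,8],0],[255,[0,0,20],0],[255,[0,0,25],0.02],[255,[-2,4,25],0.08],[255,[-4,12,15],0.12],[255,[-8,20,5],0.12],[255,[-12,28,0],0.12],[255,[-14,32,0],0.12]]' 40; python3 -m creep '[[255,[-14,32,0],0.12],[255,[-14,32,0],0.12],[255,[-13,30,0],0.12],[255,[-11,26,0],0.12],[255,[-8,20,0],0.12],[255,[-4,12,0],0.05],[255,[-1,6,0],0],[255,[0,2,0],0]]'
python3 - <<'E'
from h import *
st(); snap('wrist','w43')
P=cloud(ld('w43')); rect(P,0,0,512,384,.060,.08,'tab'); rect(P,60,0,420,384,.014,.028,'walls')
E
```

```text
time: 47.93
tool_pos: [0.5494, 0.1196, 0.1099]
tcp_rot: [0.786, 1.423, -0.785]
wrist_force: [-0.1, 0.5, -2.3]
width: 0.532
time: 48.6
tool_pos: [0.4836, 0.2802, 0.1088]
tcp_rot: [0.283, 1.553, -0.285]
wrist_force: [-0.2, 0.2, -1.1]
width: 0.532
t=48.60 tcp [483.6 280.2 108.8] xax [-0.001 -0.001 -1.   ] yaw_y=69.3 deg w=0.532 F [-0.2  0.2 -1.1] q [ 0.48  0.16  1.97  0.    1.01 -0.73]
tab c=(542.1,254.5) long=58.2 short=6.9 longdir=68.7deg z=72.4 mean=(543.7,260.4) n=345 px=(258,294)
walls c=(296.5,198.0) long=5.3 short=2.9 longdir=-75.7deg z=14.6 mean=(296.7,197.8) n=21 px=(62,2)
walls c=(442.9,235.2) long=124.6 short=4.7 longdir=-25.6deg z=20.1 mean=(439.2,237.6) n=889 px=(188,160)
walls c=(489.7,345.5) long=113.3 short=4.6 longdir=-25.4deg z=20.2 mean=(485.8,346.8) n=844 px=(330,166)
walls c=(608.7,79.4) long=17.8 short=2.7 longdir=-0.2deg z=20.6 mean=(608.2,79.3) n=136 px=(116,367)
```

View pics/w43.png

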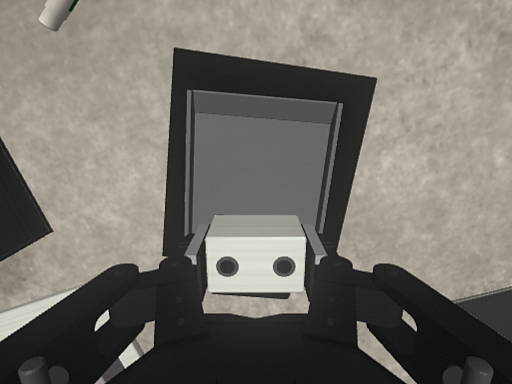

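```bash
python3 -m creep '[[255,[3,-1,-6],-0.04],[255,[2,0,-16],-0.04],[255,[0,0,-22],0],[255,[0,0,-22],0],[255,[0,0,-16],0],[255,[0,0,-10],0],[255,[0,0,-5],0],[255,[0,0,-3],0]]'
python3 - <<'E'
from h import *
st(); snap('wrist','w44')
E
```

```text
time: 49.32
tool_pos: [0.4895, 0.2778, 0.0086]
tcp_rot: [0.347, 1.544, -0.348]
wrist_force: [1.0, 0.8, -0.7]
width: 0.53
t=49.32 tcp [489.5 277.8   8.6] xax [-0.001 -0.001 -1.   ] yaw_y=64.6 deg w=0.530 F [ 1.   0.8 -0.7] q [ 0.47  0.29  2.02 -0.    0.83 -0.66]
```

View pics/w44.png

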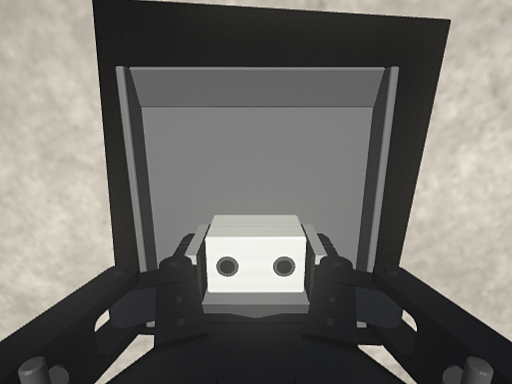

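```bash
python3 -m creep '[[255,[0,0,-1],0],[110,[0,0,0],0],[90,[0,0,0],0],[80,[0,0,0],0],[80,[0,0,0],0],[80,[0,0,8],0],[80,[0,0,20],0],[80,[0,0,25],0]]'; python3 -m creep '[[80,[0,0,25],0],[80,[3,-6,20],-0.05],[80,[8,-16,10],-0.12],[80,[12,-26,0],-0.12],[80,[14,-32,0],-0.12],[80,[15,-34,0],-0.12],[80,[15,-34,0],-0.12],[80,[14,-32,-5],-0.12]]'; python3 -m creep '[[70,[10,-24,-5],-0.12],[70,[6,-14,-10],-0.12],[70,[3,-6,-10],-0.11],[70,[0,-3,-10],-0.02],[70,[0,0,-5],0],[70,[0,0,0],0],[70,[0,0,0],0],[70,[0,0,0],0]]'
python3 - <<'E'
from h import *
st(); snap('wrist','w45'); P=cloud(ld('w45')); rect(P,190,60,330,300,.036,.046,'row')
E
```

```text
time: 50.03
tool_pos: [0.4878, 0.2778, 0.0605]
tcp_rot: [0.344, 1.546, -0.349]
wrist_force: [0.5, 0.3, -0.9]
width: 0.684
time: 50.7
tool_pos: [0.5722, 0.0972, 0.1135]
tcp_rot: [0.947, 1.353, -0.943]
wrist_force: [-0.4, 0.2, 0.3]
width: 0.687
time: 51.37
tool_pos: [0.5897, 0.0524, 0.0718]
tcp_rot: [1.216, 1.205, -1.215]
wrist_force: [-1.1, 0.4, 0.5]
width: 0.724
t=51.37 tcp [589.7  52.4  71.8] xax [ 0.001  0.    -1.   ] yaw_y=-0.5 deg w=0.724 F [-1.1  0.4  0.5] q [0.05 0.26 1.93 0.   0.96 0.06]
row c=(590.8,58.8) long=52.1 short=42.3 longdir=-1.3deg z=40.4 mean=(591.0,60.7) n=4438 px=(256,206)
```

View pics/w45.png

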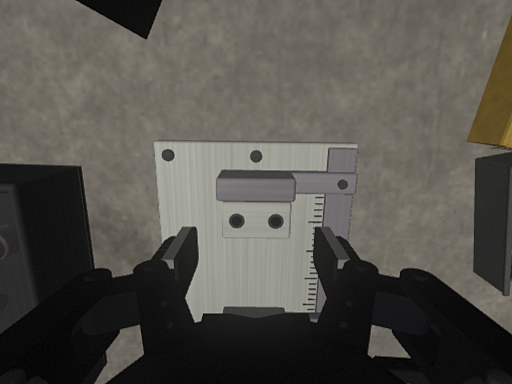

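```bash
python3 -m creep '[[70,[1,-2.5,-4],-0.012],[70,[0,0,-8],0],[70,[0,0,-12],0],[70,[0,0,-14],0],[70,[0,0,-12],0],[70,[0,0,-7],0],[70,[0,0,-3],0],[70,[0,0,0],0]]'; python3 -c "
from h import *
st()"; python3 -m creep '[[255,[0,0,0],0],[255,[0,0,0],0],[255,[0,0,0],0],[255,[0,0,0],0],[255,[0,0,0],0],[255,[0,0,0],0],[255,[0,-2,0],0],[255,[0,-2,0],0]]' 40
python3 - <<'E'
from h import *
st(); snap('wrist','w46')
E
```

```text
time: 52.08
tool_pos: [0.5894, 0.0491, 0.0097]
tcp_rot: [1.225, 1.2, -1.228]
wrist_force: [-0.1, 0.2, 0.1]
width: 0.728
t=52.08 tcp [589.4  49.1   9.7] xax [-0.003 -0.    -1.   ] yaw_y=-1.3 deg w=0.728 F [-0.1  0.2  0.1] q [ 0.04  0.34  1.96 -0.    0.85  0.06]
time: 52.75
tool_pos: [0.591, 0.0454, 0.0118]
tcp_rot: [1.227, 1.198, -1.225]
wrist_force: [-0.5, 1.3, 1.9]
width: 0.532
t=52.75 tcp [591.   45.4  11.8] xax [ 0.001  0.    -1.   ] yaw_y=-1.3 deg w=0.532 F [-0.5  1.3  1.9] q [0.03 0.34 1.96 0.   0.85 0.06]
```

View pics/w46.png

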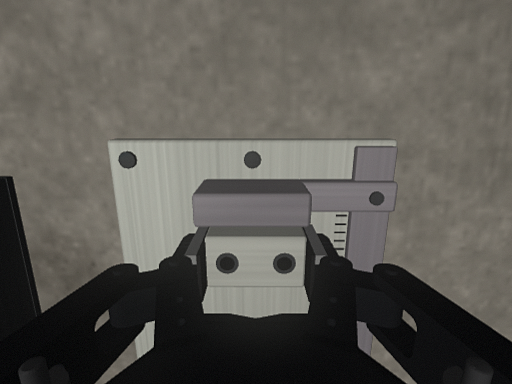

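```bash
python3 -m creep '[[255,[0,0,8],0],[255,[0,0,20],0],[255,[0,0,25],0.02],[255,[-2,4,25],0.08],[255,[-6,12,15],0.12],[255,[-11,20,5],0.12],[255,[-15,28,0],0.12],[255,[-17,31,0],0.12]]' 40; python3 -m creep '[[255,[-18,31,0],0.12],[255,[-18,31,0],0.12],[255,[-17,30,0],0.12],[255,[-15,26,0],0.12],[255,[-11,20,0],0.09],[255,[-6,12,0],0],[255,[-2,5,0],0],[255,[0,2,0],0]]'
python3 - <<'E'
from h import *
st(); snap('wrist','w47')
P=cloud(ld('w47')); rect(P,60,0,420,384,.014,.028,'walls'); rect(P,204,225,306,300,.1,.15,'held')
E
```

```text
time: 53.47
tool_pos: [0.5401, 0.1401, 0.1107]
tcp_rot: [0.788, 1.422, -0.786]
wrist_force: [0.9, 0.2, -1.1]
width: 0.533
time: 54.13
tool_pos: [0.4523, 0.2974, 0.1094]
tcp_rot: [0.348, 1.542, -0.349]
wrist_force: [-0.0, 0.1, -0.5]
width: 0.528
t=54.13 tcp [452.3 297.4 109.4] xax [ 0. -0. -1.] yaw_y=64.5 deg w=0.528 F [-0.   0.1 -0.5] q [ 0.54  0.12  2.01 -0.    1.01 -0.59]
walls c=(277.1,226.6) long=54.2 short=11.8 longdir=-61.3deg z=15.3 mean=(276.1,228.9) n=765 px=(72,26)
walls c=(424.3,244.3) long=83.0 short=4.6 longdir=-25.5deg z=20.1 mean=(422.5,245.6) n=579 px=(185,186)
walls c=(475.6,352.4) long=82.8 short=4.6 longdir=-25.5deg z=20.2 mean=(473.2,352.9) n=569 px=(323,186)
walls c=(536.5,257.2) long=74.1 short=5.0 longdir=64.3deg z=24.8 mean=(535.5,257.5) n=272 px=(254,288)
walls c=(565.5,73.5) long=16.8 short=6.1 longdir=69.3deg z=20.4 mean=(565.3,75.0) n=154 px=(110,374)
held c=(451.8,297.9) long=52.1 short=27.0 longdir=64.4deg z=138.1 mean=(449.5,299.0) n=6298 px=(254,256)
```

View pics/w47.png

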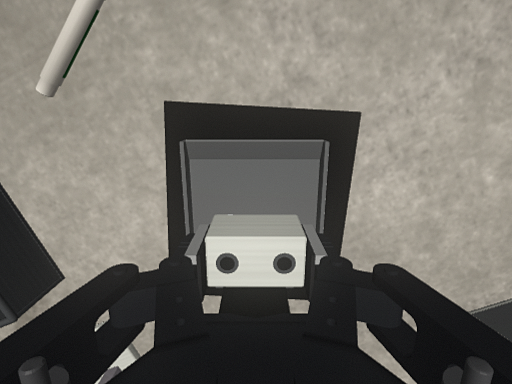

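```bash
python3 -m creep '[[255,[0,0,-6],0],[255,[0,0,-16],0],[255,[0,0,-22],0],[255,[0,0,-22],0],[255,[0,0,-16],0],[255,[0,0,-10],0],[255,[0,0,-5],0],[255,[0,0,-4],0]]'
python3 - <<'E'
from h import *
st(); snap('wrist','w48')
E
python3 -m creep '[[255,[0,0,-1],0],[110,[0,0,0],0],[90,[0,0,0],0],[80,[0,0,0],0],[80,[0,0,0],0],[80,[0,0,8],0],[80,[0,0,20],0],[80,[0,0,25],0]]'; python3 -m creep '[[80,[0,0,25],0],[80,[0,0,25],0],[80,[0,0,20],0],[80,[5,-10,10],0.05],[80,[10,-20,0],0.1],[80,[14,-28,0],0.1],[80,[15,-30,0],0.1],[80,[15,-30,0],0.1]]'
python3 - <<'E'
from h import *
st(); snap('wrist','w49')
E
```

```text
time: 54.85
tool_pos: [0.4528, 0.2963, 0.0076]
tcp_rot: [0.349, 1.543, -0.35]
wrist_force: [0.0, 0.1, -0.6]
width: 0.53
t=54.85 tcp [452.8 296.3   7.6] xax [-0.001 -0.001 -1.   ] yaw_y=64.5 deg w=0.530 F [ 0.   0.1 -0.6] q [ 0.53  0.26  2.07 -0.    0.81 -0.59]
time: 55.57
tool_pos: [0.4508, 0.2962, 0.0596]
tcp_rot: [0.346, 1.546, -0.351]
wrist_force: [0.2, -0.1, 0.6]
width: 0.688
time: 56.23
tool_pos: [0.512, 0.1784, 0.1415]
tcp_rot: [-0.009, 1.569, 0.01]
wrist_force: [1.1, 0.2, -0.5]
width: 0.686
t=56.23 tcp [512.  178.4 141.5] xax [ 0.001  0.    -1.   ] yaw_y=90.7 deg w=0.686 F [ 1.1  0.2 -0.5] q [ 0.29  0.09  1.98 -0.    1.07 -1.29]
```

View pics/w49.png

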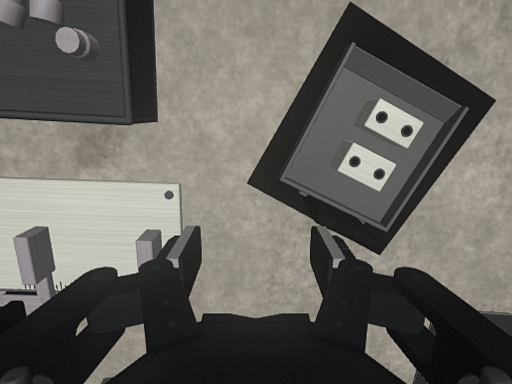

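```bash
python3 -m creep '[[80,[8,-14,0],-0.03],[60,[14,-26,0],0],[0,[17,-32,0],0],[0,[18,-34,0],0],[0,[18,-34,-4],0],[0,[18,-34,-6],0],[0,[17,-30,-6],0],[0,[12,-22,-4],0]]'; python3 -m creep '[[0,[8,-14,-2],0],[0,[5,-6,-2],0],[0,[1.5,-3,0],0],[0,[0,0,0],0],[0,[0,0,0],0],[0,[0,0,0],0],[0,[0,0,0],0],[0,[0,0,0],0]]'
python3 - <<'E'
from h import *
st(); snap('wrist','w50')
P=cloud(ld('w50')); rect(P,100,100,400,384,.054,.08,'thumb'); rect(P,100,50,420,225,.033,.046,'jaw')
E
```

```text
time: 56.95
tool_pos: [0.6348, -0.0496, 0.1207]
tcp_rot: [0.02, 1.57, -0.021]
wrist_force: [1.0, 0.3, 0.5]
width: 0.999
time: 57.62
tool_pos: [0.6478, -0.0689, 0.1166]
tcp_rot: [0.018, 1.571, -0.018]
wrist_force: [0.4, -0.1, 0.7]
width: 0.998
t=57.62 tcp [647.8 -68.9 116.6] xax [ 0.  0. -1.] yaw_y=88.7 deg w=0.998 F [ 0.4 -0.1  0.7] q [-0.14  0.31  1.77  0.    1.07 -1.69]
thumb c=(649.4,-71.0) long=23.2 short=13.8 longdir=-1.9deg z=63.1 mean=(647.8,-71.0) n=569 px=(252,205)
jaw c=(588.2,-44.6) long=51.1 short=14.2 longdir=-1.2deg z=41.4 mean=(587.4,-45.0) n=1308 px=(285,119)
jaw c=(612.8,63.4) long=7.4 short=1.4 longdir=8.4deg z=34.2 mean=(612.9,63.3) n=19 px=(418,149)
jaw c=(638.8,-71.0) long=14.4 short=1.5 longdir=88.5deg z=42.5 mean=(638.6,-70.8) n=65 px=(252,186)
```

View pics/w50.png

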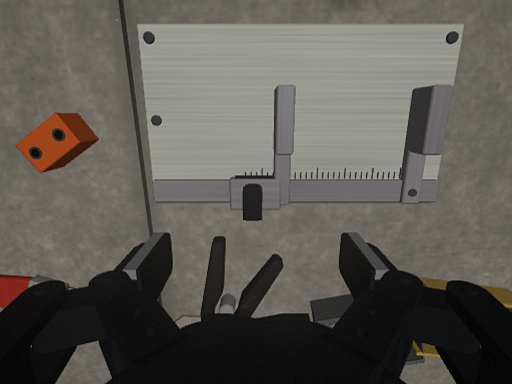

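```bash
python3 -m creep '[[0,[0.8,-2,-10],0],[0,[0,0,-20],0],[0,[0,0,-20],0],[0,[0,0,-17],0],[0,[0,0,-10],0],[100,[0,0,-4],0],[150,[0,0,0],0],[180,[0,0,0],0]]' 20; python3 -m creep '[[255,[0,0,0],0],[255,[0,0,0],0],[255,[0,0,0],0],[255,[0,0,0],0],[255,[0,0,0],0],[255,[0,0,0],0],[255,[0,0,0],0],[255,[0,0,0],0]]' 20;  python3 -m creep '[[255,[0.1,4,0],0],[255,[0.2,8,0],0],[255,[0.3,12,0],0],[255,[0.3,14,0],0],[255,[0.3,14,0],0],[255,[0.3,14,0],0],[255,[0.2,12,0],0],[255,[0.2,8,0],0]]'
python3 - <<'E'
from h import *
st(); snap('wrist','w51')
E
```

```text
time: 58.33
tool_pos: [0.6493, -0.0719, 0.0356]
tcp_rot: [0.019, 1.57, -0.019]
wrist_force: [0.6, 0.4, -0.2]
width: 0.606
time: 59.0
tool_pos: [0.6499, -0.072, 0.0365]
tcp_rot: [0.019, 1.569, -0.019]
wrist_force: [0.2, -0.4, 5.3]
width: 0.163
time: 59.67
tool_pos: [0.6519, 0.0148, 0.0365]
tcp_rot: [0.018, 1.568, -0.019]
wrist_force: [-0.3, -2.1, 6.0]
width: 0.16
t=59.67 tcp [651.9  14.8  36.5] xax [ 0.002 -0.    -1.   ] yaw_y=88.7 deg w=0.160 F [-0.3 -2.1  6. ] q [-0.02  0.4   1.82 -0.    0.93 -1.56]
```

View pics/w51.png

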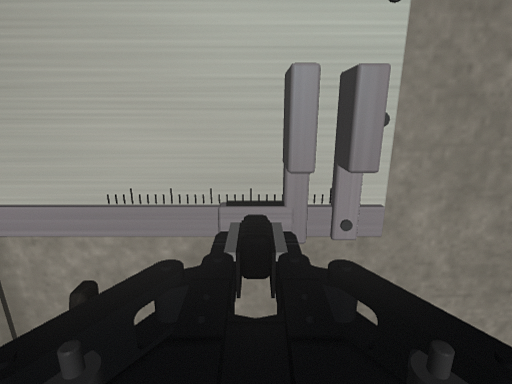

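Gap is about 16 mm (jaw faces at px 319 and 341). I'll close the rest in small steps.

```bash
python3 -m creep '[[255,[0,3,0],0],[255,[0,3,0],0],[255,[0,3,0],0],[255,[0,3,0],0],[255,[0,2,0],0],[255,[0,1,0],0],[255,[0,1,0],0],[255,[0,1,0],0]]'; python3 -m creep '[[255,[0,1,0],0],[255,[0,1,0],0],[255,[0,1,0],0],[255,[0,1,0],0],[255,[0,0,0],0],[255,[0,0,0],0],[255,[0,0,0],0],[255,[0,0,0],0]]'
python3 - <<'E'
from h import *
st(); snap('wrist','w52');P=cloud(ld('w52')); rect(P,100,40,480,225,.033,.046,'jaw')
E
```

```text
time: 60.38
tool_pos: [0.6522, 0.0309, 0.0366]
tcp_rot: [0.018, 1.568, -0.019]
wrist_force: [0.3, -0.8, 5.0]
width: 0.159
time: 61.05
tool_pos: [0.6523, 0.0343, 0.0366]
tcp_rot: [0.018, 1.568, -0.019]
wrist_force: [0.3, -2.8, 5.3]
width: 0.156
t=61.05 tcp [652.3  34.3  36.6] xax [ 0.003 -0.001 -1.   ] yaw_y=88.6 deg w=0.156 F [ 0.3 -2.8  5.3] q [ 0.02  0.4   1.81 -0.    0.93 -1.53]
jaw c=(590.6,64.5) long=52.0 short=30.2 longdir=-1.2deg z=40.8 mean=(589.2,63.9) n=6818 px=(313,117)
jaw c=(641.3,34.9) long=26.8 short=2.6 longdir=88.7deg z=42.2 mean=(641.2,34.9) n=287 px=(255,220)
```

View pics/w52.png

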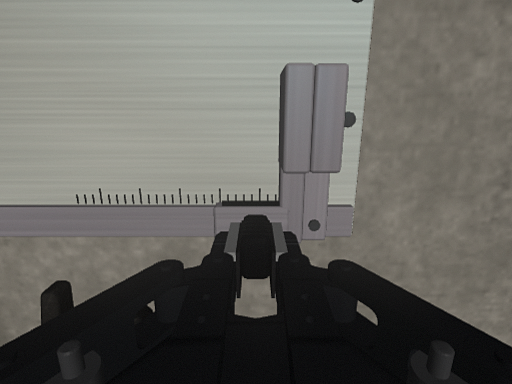

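```bash
python3 -m creep '[[200,[0,0,0],0],[170,[0,0,0],0],[150,[0,0,2],0],[150,[0,0,6],0],[150,[0,0,16],0],[150,[0,0,25],0],[150,[-5,-10,25],0],[150,[-10,-20,20],0]]' 60; python3 -m creep '[[150,[-15,-30,10],0],[150,[-15,-35,10],0],[150,[-15,-35,10],0],[150,[-15,-35,10],0],[150,[-15,-35,10],0],[150,[-15,-35,10],0],[150,[-10,-20,0],0],[150,[0,0,0],0]]'
python3 - <<'E'
from h import *
st(); snap('top','top53'); snap('scene','s53'); 
P=cloud(ld('top53'))
rect(P,210,130,320,200,.033,.05,'jaws')
rect(P,225,130,260,150,.052,.1,'thumb')
rect(P,100,150,200,260,.007,.08,'tray')
rect(P,105,165,190,250,.028,.04,'sp')
rect(P,100,160,190,250,.055,.08,'tab')
rect(P,228,210,286,255,.012,.05,'plug')
crop('top53',80,110,360,280,2.85,'top53c')
E
```

```text
time: 61.77
tool_pos: [0.6368, 0.0068, 0.1312]
tcp_rot: [0.018, 1.569, -0.016]
wrist_force: [-0.5, -1.2, -0.2]
width: 0.409
time: 62.43
tool_pos: [0.5342, -0.2238, 0.1906]
tcp_rot: [0.02, 1.57, -0.024]
wrist_force: [0.1, 0.1, -0.3]
width: 0.41
t=62.43 tcp [ 534.2 -223.8  190.6] xax [ 0.001 -0.002 -1.   ] yaw_y=88.4 deg w=0.410 F [ 0.1  0.1 -0.3] q [-0.44  0.11  1.86 -0.    1.17 -1.98]
jaws c=(587.0,65.4) long=50.3 short=30.5 longdir=-0.6deg z=40.4 mean=(587.0,65.7) n=203 px=(227,162)
thumb c=(648.1,31.2) long=21.3 short=13.9 longdir=-0.6deg z=61.8 mean=(648.1,30.9) n=49 px=(240,139)
tray c=(474.4,284.8) long=148.9 short=127.3 longdir=-25.3deg z=19.9 mean=(472.0,287.3) n=1167 px=(148,204)
sp c=(490.1,279.7) long=46.5 short=29.1 longdir=64.9deg z=35.0 mean=(490.1,278.8) n=179 px=(150,197)
sp c=(451.4,298.5) long=46.0 short=26.5 longdir=64.6deg z=35.2 mean=(451.5,298.0) n=168 px=(143,211)
tab c=(537.3,255.7) long=59.9 short=10.0 longdir=64.4deg z=71.0 mean=(536.8,253.6) n=93 px=(156,180)
plug c=(388.9,24.3) long=19.7 short=19.6 longdir=-0.2deg z=30.7 mean=(389.3,24.4) n=54 px=(242,234)
plug c=(357.7,3.3) long=27.8 short=23.2 longdir=-15.5deg z=24.3 mean=(358.5,2.5) n=82 px=(250,245)
plug c=(359.2,-29.1) long=27.8 short=23.1 longdir=-22.1deg z=24.8 mean=(360.2,-29.0) n=82 px=(262,244)
```

View pics/top53c.png

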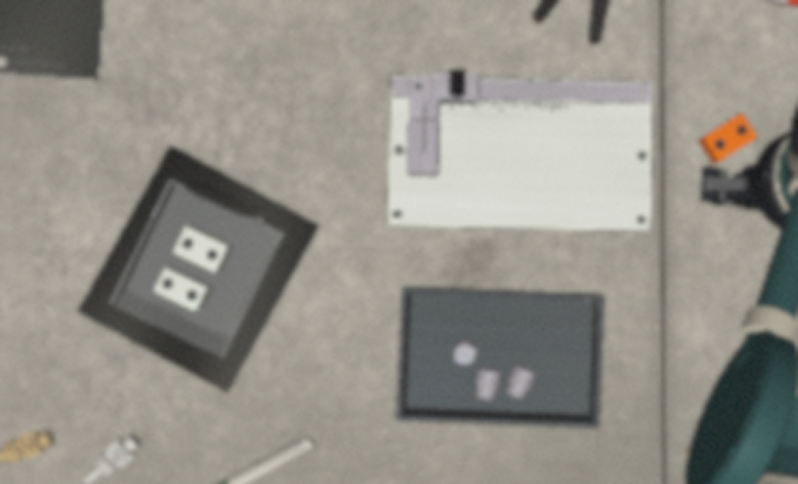

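View pics/s53.png

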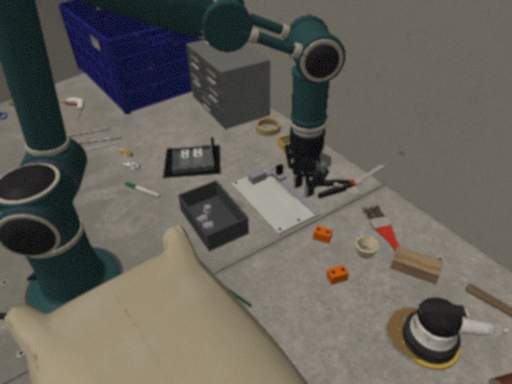

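The scene view shows both spacers in the tray (185–200,153), the plugs in the bin (207,215), the arm clear of everything, and no other white spacer in view. Handing in.

Run:
```python
from h import *
print(finish_job());
```

```text
the job is handed in; nothing more can be done
None
```

I handed the job in after about 62 s of robot time; `finish_job` reported no verdict.

- **Rejects:** I gripped the tray tab across its width. The tray did not tip even at 20 N, so I pushed its front edge against the bin's outer wall. It tilted to about 33°, and as I raised it past the rim the three plugs went over the rim into the bin. I then set the tray back level on its mat.
- **Caliper:** Two white spacers were in the scene, 26 and 29 mm thick; the two orange blocks were decoys. I stood the spacers in one row and closed the jaw with the thumb piece. The row was held at about 5 N, then about 7 N, each for more than half a second.
- **Jaw squareness:** I could not read the jaw's tilt directly. From those forces I estimate about 0.015 rad, and in the pictures the jaw looked square.
- **Final checks (top camera):**
  - All three plugs lie inside the bin.
  - Both spacers lie flat and side by side in the tray, about 16 mm apart.
  - The tray centre is within a few mm of the mat's centre.
  - The two jaws together measure 30.5 mm against 30 mm when fully shut, so the caliper is shut to about 0.5 mm.
  - The gripper is clear of everything.

Wrist and top camera positions disagreed by 2–3 mm. I trusted the wrist camera for the grasps. I saw no knocked part and no failed check.

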